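# Fetch the setting ring from behind the standing gauges

### The job

Bring the setting ring with the green marks from the back of the gauge tray to the middle of the blue taped square on the small granite plate. First stand the tools that crowd in front of it upright on the rubber side mat, and only when the ring lies on its square stand each one back upright in the middle of the pad of its own colour. Let nothing fall or tip over, and leave the ring with the orange marks where it lies.

Things in the scene. Friction and masses are not known exactly. Their poses are not given: they have to be found in the camera images.
- ring_green: Wanted setting ring: steel, lying flat, outside diameter 50 mm, 24 mm high, bore 20 mm, green circle on top and green line round the rim; 0.3 kg. Origin: centre of underside, z up. Lies on the tray liner 42 mm behind the row of pads, midway between two pads; the two tools there stand 56 mm from it (centre to centre), too close to reach down to it. The third, 120 mm away, is not in the way.
- ring_orange: Second setting ring, also 50 mm outside and 24 mm high, but bore 30 mm and orange marks; lies beside the wanted one, 75 mm from it centre to centre. Not wanted, stays where it lies. Origin: centre of underside, z up.
- cyl_square: Cylindrical square: upright black granite cylinder, diameter 40 mm, height 110 mm, blue band near the top and blue disc on top; 0.4 kg. Origin: centre of underside, z up. Starts on its blue pad.
- screw_jack: Machinist's screw jack standing upright, 100 mm high: yellow conical foot, diameter 42 mm; knurled steel collar, diameter 32 mm, from 48 to 84 mm above its underside (grip here); steel cap, diameter 26 mm, on top; 0.4 kg. Origin: centre of underside, z up. Starts on its yellow pad.
- v_block: Steel V-block standing on end, 36 x 36 mm, 100 mm high, top 10 mm painted red; 0.6 kg. Origin: centre of underside, z up; V grooves (22 mm wide, 11 mm deep) run up its +y and -y faces, its +x and -x faces are flat: grip across these. Starts on its red pad, axes within 6 degrees of the pad's.
- home_cyl: Blue pad with a dark round inlay: the place of the cylindrical square. Round, 54 mm diameter, 3 mm thick, fixed on the tray liner; origin at the centre of its underside, z up, x across the row of pads and away from the robot (within 15 degrees), y along the row. The three pads stand in one row, 75 mm apart, in any order.
- home_jack: Yellow pad with a dark round inlay and yellow dot: the place of the screw jack. Round, 54 mm diameter, 3 mm thick, fixed on the tray liner; origin at the centre of its underside, z up, x across the row of pads and away from the robot (within 15 degrees), y along the row.
- home_vee: Red pad with a dark square inlay: the place of the V-block. Round, 54 mm diameter, 3 mm thick, fixed on the tray liner; origin at the centre of its underside, z up, x across the row of pads and away from the robot (within 15 degrees), y along the row. The tray holding pads and rings is fixed, 170 x 260 mm, its liner 8 mm above the bench, its rim 12 mm high.
- side_mat: Fixed flat grey-green rubber mat, 260 mm (its x) by 150 mm (its y), 4 mm thick: the side area to stand tools on. Origin: centre of its underside, on the bench, z up. It lies to one side of the tray, the granite plate to the other.
- ring_spot (a point): Middle of the square of blue tape (70 mm inside) on top of the small fixed black granite plate (250 x 160 mm, top 50 mm above the bench); this point is on the plate's top, x along its long side, z up. The wanted ring goes here. A flush aluminium slot strip lies 70 mm to its +y side.

How it is judged:
By the outcome, as a careful person would: the job done as asked, in the order asked, and still so for the second after the job is handed in, with the robot touching nothing.
It also fails if it takes over 112 s, if anything falls off the work surface, if the arm or the gripper's body presses on something with over 40 N, if the wrist force passes 120 N, or if a joint passes its speed limit or range.

### The arm

A 6-joint arm with a two-finger parallel gripper is mounted at the origin on the work surface. World frame = base frame: x ahead of the robot, y to its left, z up, the work surface at z = 0. Lengths are in m, angles in rad, forces in N, time in s.
With the tool pointing down it reaches from about 0.225 to 0.875 m from the base axis. Payload 3.4 kg.
Tool frame: the origin (TCP) lies on the mounting face of the last link; the fingertips stand 173 mm ahead of it and the grasp point (between the pads) lies 155 mm ahead of it (env.tips_ahead is the z of the fingertips in the tool frame, in m); z points along the fingers, y is the line along which they close (so a half turn about z gives the same grasp; the last joint's range is limited). The gripper opens to 85 mm and grips with 20 to 120 N. Pads are 22 mm wide; open, the fingers measure 114 mm over their backs; the gripper's body (76 mm by 85 mm) begins 54 mm behind the grasp point. The pads swing forward as they close: fully open they stand 13 mm farther back than shut.
Start: joints at [-1.234, 0.276, 1.505, -0, 1.361, -0.121], TCP at [0.254, -0.516, 0.405] pointing down, gripper open.
Joint ranges: [-2.89, 2.89], [-0.75, 2.08], [0.22, 2.7], [-1.18, 4.32], [0.11, 2.71], [-2.7, 2.7]. Speed limits (rad/s): [2.57, 2.57, 3.14, 3.14, 3.14, 3.14].

### API

Orientations are given as a unit quaternion [x, y, z, w].
In Python, from station import observe, viewer, env gives the robot as it stands. The module is installed in compiled form; this text tells all that it offers.
- The arm moves only by the tool send_rows, never from a script. Its argument "series" is a list of rows, each an object of numbers: "grip": the opening, from 0 (shut) to 1 (fully open); "dx", "dy", "dz": the shift along the tool's x, y, z in m; "twist": the turn about the tool's z in rad. In form: [{"grip": .., "dx": .., "dy": .., "dz": .., "twist": ..}, ...]. A call has 1 to 5 rows; each row shifts and turns the commanded pose from where the row before left it, along the tool's axes as they then stand; what a row does not reach is not made up. A row lasts 1/12 s, in which the tool goes at most 41.7 mm and 7.16 degrees, less where a joint would pass 70% of its speed; a pose out of reach is approached as far as the arm can. A call with a gripper value outside its range is refused whole. The fingers move at their own pace and stop on an object; the grip force is fixed at half the most. Time passes only in rows, so rows that do not move let the fingers close. It gives the time, the measured TCP pose, the force, the opening and the grip force at its end, in the units of the state.
- observe(): the state, without advancing time (a new reading comes with each control period).
- viewer.capture(name): name is "side" or "top"; returns a dict with "frame" (480x640x3 uint8, blue, green, red), "vfov" (degrees; the focal length in pixels is half the picture's height over the tangent of half this angle, whatever the lens; pixels are square), "cx", "cy" (the principal point, pixels), "k1" (the pictures are not rectified: a ray, as slopes to the right and down, at radius r is drawn at 1 + k1 r^2 times it, then the intrinsics apply), "extrinsics" (4x4, takes a point from camera to world coordinates). Camera axes: x right, y up, looking along -z (the intrinsics and any distortion apply to the point x, -y, -z); pixel columns grow to the right and rows downward; lengths in m; the calibration is good to about 2 mm. A picture is of the moment at which its call begins. There is no depth.
- env.sign_off(): hands the job in; it is judged then, once.
The state is a dict: "t": time; "q": joint angles; "qvel": joint speeds; "effort": joint torques, N m; "tcp_pos": TCP position; "tcp_rot": TCP orientation; "ft_force": force on the tool from outside, world axes, zero at the start; "torque": the same for the moment, N m; "gripper_width": finger opening in m; "grip_force": force on a finger pad.
Only numpy, scipy, OpenCV 4.12 (cv2) and the standard library are available. Lean on these libraries where they do the work, as an engineer would, in place of code of your own. Each camera call takes 0.05 s, during which the arm holds its last target. There are 200 camera calls.

## Working session

There is one attempt and no reset: what is moved stays moved. The work goes in short steps, Python scripts to look and compute and a tool call to move; the robot and the scene stay as the last step left them, time stands still between calls to the robot, and variables do not carry over. Pictures are saved under pics/ and viewed, at most 14 in all, crops included, and the job is handed in when it is done.

Besides the shell and the picture viewer there is one more tool, called after "Request:" as name([rows], argument=value, ...), one row to a line, values as JSON. send_rows: Moves the arm, as the interface text tells. Its arguments: {"type":"object","properties":{"series":{"type":"array","items":{"type":"object","properties":{"grip":{"type":"number"},"dx":{"type":"number"},"dy":{"type":"number"},"dz":{"type":"number"},"twist":{"type":"number"}}}}},"required":["series"]}

```bash
mkdir -p pics
cat > h.py <<'E'
import numpy as np, cv2
from station import observe, viewer, env
def cap(n,save=None):
    c=viewer.capture(n)
    if save: cv2.imwrite(f'pics/{save}.png',c['frame'])
    return c
def K(c):
    f=240/np.tan(np.radians(c['vfov'])/2); return f
def ray(c,u,v):
    f=K(c); x=(u-c['cx'])/f; y=(v-c['cy'])/f
    rd=np.hypot(x,y); r=rd
    for _ in range(30): r=rd/(1+c['k1']*r*r)
    s=r/rd if rd>0 else 1
    E=np.array(c['extrinsics']); d=E[:3,:3]@np.array([x*s,-y*s,-1]); return E[:3,3],d
def onz(c,u,v,z):
    o,d=ray(c,u,v); return o+d*(z-o[2])/d[2]
def proj(c,p):
    E=np.array(c['extrinsics']); q=E[:3,:3].T@(np.array(p)-E[:3,3]); x,y=q[0]/-q[2],-q[1]/-q[2]
    s=1+c['k1']*(x*x+y*y); f=K(c); return c['cx']+f*x*s,c['cy']+f*y*s
E
python3 - <<'E'
from h import *
for n in('top','side'):
    c=cap(n,n+'0'); print(n,c['vfov'],c['cx'],c['cy'],c['k1']); print(np.round(c['extrinsics'],3))
s=observe(); print({k:np.round(v,3) for k,v in s.items()}, env.tips_ahead)
E
```

```text
top 54.08469165075707 314.78436136896426 245.38931880733745 -0.08109290553905599
[[-0.002  0.999 -0.033  0.502]
 [-1.    -0.002  0.003 -0.015]
 [ 0.003  0.033  0.999  0.893]
 [ 0.     0.     0.     1.   ]]
side 44.001289546139525 318.5618096996153 236.0387636343455 -0.2048027820515753
[[ 0.921  0.208 -0.33   0.115]
 [-0.39   0.532 -0.752 -0.988]
 [ 0.02   0.821  0.571  0.829]
 [ 0.     0.     0.     1.   ]]
{'t': np.float64(0.1), 'q': array([-1.234,  0.277,  1.506, -0.   ,  1.361, -0.121]), 'qvel': array([-0.   , -0.   , -0.003, -0.002, -0.   ,  0.001]), 'effort': array([-0.0000e+00, -4.1770e+01, -2.4641e+01, -0.0000e+00,  6.0000e-03,
       -0.0000e+00]), 'tcp_pos': array([ 0.254, -0.516,  0.404]), 'tcp_rot': array([ 0.974,  0.227, -0.   , -0.001]), 'ft_force': array([-0.195,  0.243,  0.386]), 'torque': array([0.001, 0.011, 0.012]), 'grip_force': np.float64(0.0), 'gripper_width': np.float64(0.086)} 0.1734
```

View pics/top0.png

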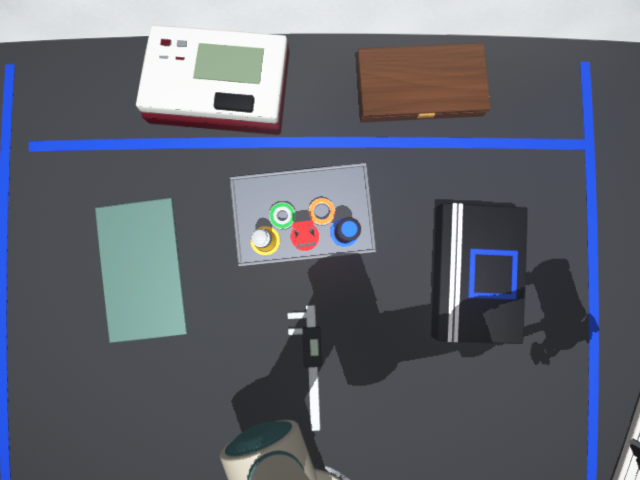

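View pics/side0.png

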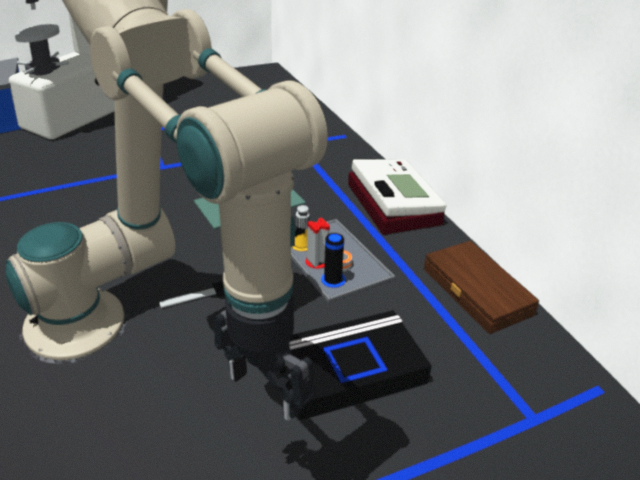

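The side view shows the arm over the scene. The top view has the mat at left (140,270), the tray in the middle and the plate at right. The pads run yellow (262,240), red (305,236), blue (345,231). The green ring is at (282,215), behind and between the jack and the V-block. Next step is measuring.

```bash
cat >> h.py <<'E'
R=dict(red=[(0,120,90,8,255,255),(172,120,90,180,255,255)],yellow=[(20,120,90,33,255,255)],orange=[(9,140,90,19,255,255)],green=[(45,120,60,75,255,255)],blue=[(105,150,60,125,255,255)],mat=[(70,40,60,95,140,255)])
def mask(c,k):
    h=cv2.cvtColor(c['frame'],cv2.COLOR_BGR2HSV); m=0
    for r in R[k]: m=m|cv2.inRange(h,np.array(r[:3]),np.array(r[3:]))
    return m
def blobs(c,k,box=None,amin=6):
    m=mask(c,k)
    if box: z=np.zeros_like(m); a,b,w,e=box; z[b:e,a:w]=m[b:e,a:w]; m=z
    n,l,st,ce=cv2.connectedComponentsWithStats(m)
    return [(st[i],ce[i],l==i) for i in range(1,n) if st[i][4]>=amin]
E
python3 - <<'E'
from h import *
c=cap('top'); s=cap('side')
for cc,n in((c,'top'),(s,'side')):
  for k in R:
    for st,ce,_ in blobs(cc,k): print(n,k,st,np.round(ce,1))
cv2.imwrite('pics/z1.png',cv2.resize(c['frame'][155:275,220:380],None,fx=5,fy=5,interpolation=cv2.INTER_CUBIC))
E
```

```text
top red [161  40   9   5  40] [165.3  42. ]
top red [177  58   7   1   7] [180.  58.]
top red [142 113 137  16 659] [210.7 120.4]
top red [291 220  28  31 594] [304.1 234.4]
top yellow [251 226  29  29 312] [268.9 242.2]
top orange [419 113  16   3  40] [427.1 114.2]
top orange [310 199  25  25 198] [321.5 210.8]
top green [270 203  24  25 187] [281.4 214.8]
top blue [   29    62   570   418 10240] [423.5 195.7]
top blue [   0   64   15  416 3492] [  4.4 264.6]
top blue [331 219  25  27 145] [339.3 236.5]
top blue [341 221  17  16 214] [348.8 228.5]
top blue [468 248  50  52 972] [493.  273.2]
top mat [   95   198    92   145 10665] [140.3 270.3]
top mat [278 202  12   3  12] [283.5 202.3]
top mat [269 212   1   7   7] [269. 215.]
top mat [295 212   1   7   7] [295. 215.]
top mat [280 227   8   3  13] [283.1 228.3]
top mat [227 428  64  28 650] [256.9 442.6]
top mat [227 438   9   9   9] [231. 442.]
top mat [248 451  55  29 194] [269.2 460.7]
side red [307 217  23  17 221] [318.  224.8]
side red [305 259  20  10  78] [313.9 264.4]
side yellow [292 230  15  21 222] [300.4 241.9]
side 
[... 456 characters left out ...]
334.5 237.8]
side blue [325 241  19   9  94] [333.7 246.1]
side blue [321 274  25  14 144] [333.  281.7]
side blue [323 336  65  47 965] [355.5 358.9]
side mat [198  48  20  17 149] [205.6  54.6]
side mat [117  68  21  19 175] [124.9  75.4]
side mat [259  88   6   4   9] [261.9  89.6]
side mat [166 114  14  21 155] [171.8 124.1]
side mat [ 175  117   49   81 2128] [198.  150.9]
side mat [291 190  15  18 163] [296.  198.9]
side mat [194 197  27  33 473] [208.9 211.5]
side mat [118 213  23  14  69] [127.1 222.3]
side mat [  16  221   67   41 1984] [ 48.9 241.1]
side mat [  5 259  24  45 481] [ 14.5 283.4]
side mat [224 288  45  26 376] [244.7 304.7]
side mat [ 70 313  14   7  31] [ 76.5 316.1]
```

View pics/z1.png

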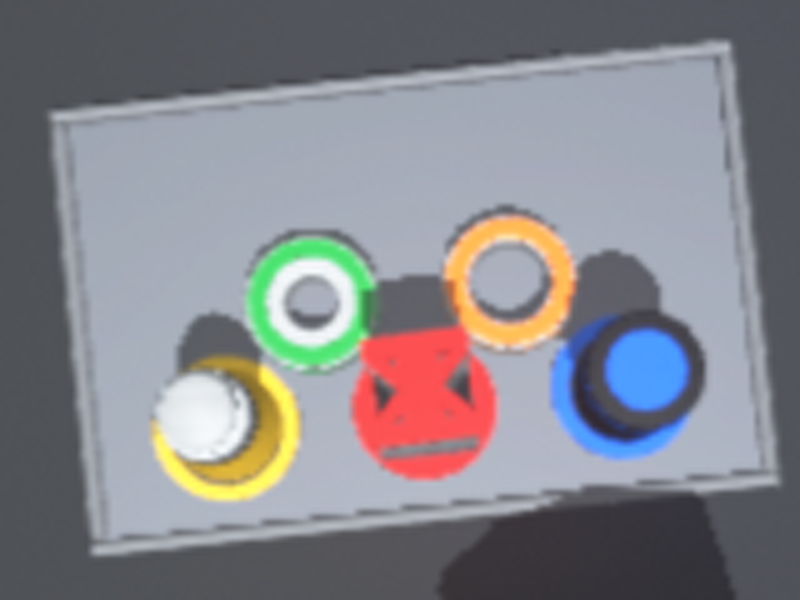

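The crop shows the pad rings cleanly: yellow (226,428), red (424,407), blue (622,387) in crop pixels. The V-block's top edge runs (362,338)-(467,326), the jack cap is at about (196,411), the green ring at (311,303) and the orange ring at (510,282). Converting these to positions.

Run:
```python
from h import *
c=cap('top'); s=cap('side')
def z(x,y,h): return np.round(onz(c,(x+.5)/5-.5+220,(y+.5)/5-.5+155,h)[:2],4)
Y,Rd,B=z(226,428,.011),z(424.5,407,.011),z(622,387,.011)
print('pads',Y,Rd,B,np.linalg.norm(Y-Rd),np.linalg.norm(B-Rd))
d=(Y-B)/np.linalg.norm(Y-B); print('row dir',d,'angle x axis',np.degrees(np.arctan2(-d[0],d[1])))
g=z(311,303,.032);o=z(510,282,.032);print('ring',g,o,np.linalg.norm(g-o))
ex=np.array([d[1],-d[0]]); print('green nominal',(Y+Rd)/2+.042*ex)
print('vee',z(420.6,386,.111),'edge',z(362,338,.111),z(467,326,.111),'jackcap',z(196,411,.111),'cyl',z(649,370,.121))
for st,ce,l in blobs(c,'blue',(460,240,525,305)): 
    q=cv2.minAreaRect(cv2.findContours(l.astype('uint8'),0,2)[0][0]);p=cv2.boxPoints(q);P=np.array([onz(c,*u,.05)[:2] for u in p]);print('spot',P.mean(0),q,P)
for st,ce,l in blobs(c,'mat',(80,190,200,350)):
    q=cv2.minAreaRect(cv2.findContours(l.astype('uint8'),0,2)[0][0]);p=cv2.boxPoints(q);P=np.array([onz(c,*u,.004)[:2] for u in p]);print('mat',P.mean(0),P)
# side checks
for k,h in(('red',.011),('blue',.011)): pass
for n,p in(('Ypad',(*Y,.011)),('Rpad',(*Rd,.011)),('Bpad',(*B,.011)),('green',(*g,.032))): print(n,np.round(proj(s,p),1))
st=[b for b in blobs(s,'blue',(315,330,395,390))][0]
q=cv2.minAreaRect(cv2.findContours(st[2].astype('uint8'),0,2)[0][0])
a=cv2.approxPolyDP(cv2.convexHull(cv2.findContours(st[2].astype('uint8'),0,2)[0][0]),4,True)[:,0]
P=np.array([onz(s,*map(float,u),.05)[:2] for u in a]);print('side spot',P,P.mean(0))
```

```text
pads [0.5417 0.077 ] [0.5495 0.0024] [ 0.5569 -0.0719] 0.0750066663703967 0.07466759672039806
row dir [-0.10155417  0.99483001] angle x axis 5.828673622160923
ring [0.5867 0.0436] [ 0.5943 -0.0295] 0.07349401336163375
green nominal [0.58738286 0.04396528]
vee [0.5511 0.0017] edge [0.5672 0.0213] [ 0.5712 -0.0137] jackcap [0.5429 0.0766] cyl [ 0.5557 -0.0737]
spot [ 0.47884043 -0.34014816] ((492.85980224609375, 273.58453369140625), (48.268341064453125, 49.22190475463867), 2.6025619506835938) [[ 0.43664669 -0.2927944 ]
 [ 0.52550516 -0.29775524]
 [ 0.52133513 -0.38764046]
 [ 0.43187474 -0.38240255]]
mat [0.48598937 0.31774459] [[0.60862914 0.41012621]
 [0.62432151 0.25728427]
 [0.36454702 0.22621226]
 [0.34645981 0.37735563]]
Ypad [302.4 242.9]
Rpad [317.7 259.8]
Bpad [333.9 278.1]
green [325.7 239.2]
side spot [[ 0.52292477 -0.29564229]
 [ 0.51738205 -0.38571124]
 [ 0.43093881 -0.38003665]
 [ 0.43553233 -0.2911078 ]] [ 0.47669449 -0.3381245 ]
```

```bash
cat >> h.py <<'E'
def st():
    s=observe(); x,y,z,w=s['tcp_rot']; R=np.array([1-2*(y*y+z*z),2*(x*y+z*w)]); 
    return s,np.arctan2(R[1],R[0])
def plan(target,phi,n,grip):
    """rows for a straight move from here to target (TCP) and tool-x heading phi"""
    s,p=st(); d=(np.array(target)-s['tcp_pos'])/n; left=phi-p; out=[]
    for i in range(n):
        t=np.clip(left,-.12,.12); left-=t
        out.append([round(float(v),3) for v in (d[0]*np.cos(p)+d[1]*np.sin(p),d[0]*np.sin(p)-d[1]*np.cos(p),-d[2],-t)]); p+=t
    print('grip',grip,'dx dy dz twist'); [print(o) for o in out]
def say():
    s,p=st(); print(np.round(s['t'],2),np.round(s['tcp_pos'],4),round(np.degrees(p),2),np.round(s['ft_force'],1),round(float(s['gripper_width']),4),round(float(s['grip_force']),1))
E
python3 -c "
from h import *
plan([.542,.0768,.33],np.radians(95.8),20,1)"
```

```text
grip 1 dx dy dz twist
[0.026, -0.02, 0.004, -0.12]
[0.028, -0.017, 0.004, -0.12]
[0.03, -0.013, 0.004, -0.12]
[0.031, -0.01, 0.004, -0.12]
[0.032, -0.006, 0.004, -0.12]
[0.033, -0.002, 0.004, -0.12]
[0.033, 0.002, 0.004, -0.12]
[0.032, 0.006, 0.004, -0.12]
[0.031, 0.01, 0.004, -0.12]
[0.03, 0.013, 0.004, -0.12]
[0.028, 0.017, 0.004, -0.014]
[0.028, 0.017, 0.004, -0.0]
[0.028, 0.017, 0.004, -0.0]
[0.028, 0.017, 0.004, -0.0]
[0.028, 0.017, 0.004, -0.0]
[0.028, 0.017, 0.004, -0.0]
[0.028, 0.017, 0.004, -0.0]
[0.028, 0.017, 0.004, -0.0]
[0.028, 0.017, 0.004, -0.0]
[0.028, 0.017, 0.004, -0.0]
```

Request:
send_rows([
  {"grip":1,"dx":0.026,"dy":-0.02,"dz":0.004,"twist":-0.12},
  {"grip":1,"dx":0.028,"dy":-0.017,"dz":0.004,"twist":-0.12},
  {"grip":1,"dx":0.03,"dy":-0.013,"dz":0.004,"twist":-0.12},
  {"grip":1,"dx":0.031,"dy":-0.01,"dz":0.004,"twist":-0.12},
  {"grip":1,"dx":0.032,"dy":-0.006,"dz":0.004,"twist":-0.12},
])

```text
t: 0.72
tcp_pos: [0.3257, -0.3674, 0.3845]
tcp_rot: [0.862, 0.507, 0.0, 0.0]
ft_force: [0.1, -0.6, -0.0]
gripper_width: 0.0856
grip_force: 0.0
```

Request:
send_rows([
  {"grip":1,"dx":0.033,"dy":-0.002,"dz":0.004,"twist":-0.12},
  {"grip":1,"dx":0.033,"dy":0.002,"dz":0.004,"twist":-0.12},
  {"grip":1,"dx":0.032,"dy":0.006,"dz":0.004,"twist":-0.12},
  {"grip":1,"dx":0.031,"dy":0.01,"dz":0.004,"twist":-0.12},
  {"grip":1,"dx":0.03,"dy":0.013,"dz":0.004,"twist":-0.12},
])

```text
t: 1.13
tcp_pos: [0.3978, -0.22, 0.3647]
tcp_rot: [0.674, 0.739, 0.0, 0.0]
ft_force: [1.1, 0.2, 0.3]
gripper_width: 0.0855
grip_force: 0.0
```

Request:
send_rows([
  {"grip":1,"dx":0.028,"dy":0.017,"dz":0.004,"twist":-0.014},
  {"grip":1,"dx":0.028,"dy":0.017,"dz":0.004,"twist":0},
  {"grip":1,"dx":0.028,"dy":0.017,"dz":0.004,"twist":0},
  {"grip":1,"dx":0.028,"dy":0.017,"dz":0.004,"twist":0},
  {"grip":1,"dx":0.028,"dy":0.017,"dz":0.004,"twist":0},
])

```text
t: 1.55
tcp_pos: [0.4686, -0.0722, 0.3447]
tcp_rot: [0.67, 0.742, 0.0, 0.0]
ft_force: [-0.3, -1.1, 0.6]
gripper_width: 0.0853
grip_force: 0.0
```

Request:
send_rows([
  {"grip":1,"dx":0.028,"dy":0.017,"dz":0.004,"twist":0},
  {"grip":1,"dx":0.028,"dy":0.017,"dz":0.004,"twist":0},
  {"grip":1,"dx":0.028,"dy":0.017,"dz":0.004,"twist":0},
  {"grip":1,"dx":0.028,"dy":0.017,"dz":0.004,"twist":0},
  {"grip":1,"dx":0,"dy":0,"dz":0,"twist":0},
])

```text
t: 1.97
tcp_pos: [0.5264, 0.0487, 0.328]
tcp_rot: [0.669, 0.743, 0.002, -0.0]
ft_force: [0.3, 0.8, -0.4]
gripper_width: 0.0855
grip_force: 0.0
```

Request:
send_rows([
  {"grip":1,"dx":0.0265,"dy":0.0185,"dz":0},
  {"grip":1,"dz":0.02},
  {"grip":1,"dz":0.026},
  {"grip":1,"dz":0.026},
  {"grip":1,"dz":0.016},
])

```text
invalid input at $.series[0]: expected keys grip, dx, dy, dz, twist
```

Request:
send_rows([
  {"grip":1,"dz":0.01},
  {"grip":1},
  {"grip":0.6},
  {"grip":0.5},
  {"grip":0.4},
])

```text
invalid input at $.series[0]: expected keys grip, dx, dy, dz, twist
```

```bash
python3 -c "
from h import *
say(); c=cap('side'); a=cv2.resize(c['frame'][160:310,230:400],None,fx=4,fy=4,interpolation=cv2.INTER_CUBIC); cv2.imwrite('pics/z2.png',a)"
```

```text
1.97 [0.5264 0.0487 0.328 ] 96.01 [ 0.3  0.8 -0.4] 0.0855 0.0
```

View pics/z2.png

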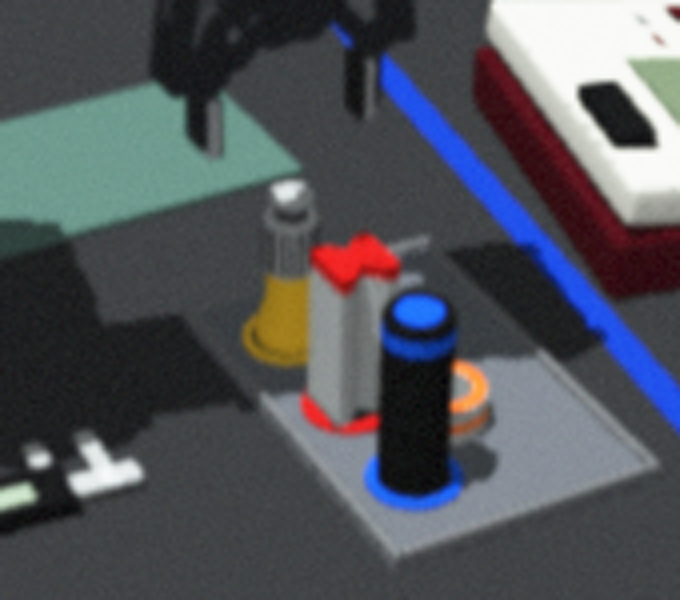

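The crop shows the gripper still high above, with the jack at about (287,270) in crop pixels; every row must carry all its keys.

Request:
send_rows([
  {"grip":1,"dx":0.0265,"dy":0.0185,"dz":0,"twist":0},
  {"grip":1,"dx":0,"dy":0,"dz":0.02,"twist":0},
  {"grip":1,"dx":0,"dy":0,"dz":0.026,"twist":0},
  {"grip":1,"dx":0,"dy":0,"dz":0.026,"twist":0},
  {"grip":1,"dx":0,"dy":0,"dz":0.016,"twist":0},
])

```text
t: 2.43
tcp_pos: [0.5391, 0.0717, 0.2387]
tcp_rot: [0.671, 0.742, -0.001, -0.001]
ft_force: [-0.5, -0.4, -0.5]
gripper_width: 0.0855
grip_force: 0.0
```

Request:
send_rows([
  {"grip":1,"dx":0,"dy":0,"dz":0.01,"twist":0.003},
  {"grip":1,"dx":0,"dy":0,"dz":0,"twist":0},
  {"grip":0.7,"dx":0,"dy":0,"dz":0,"twist":0},
  {"grip":0.6,"dx":0,"dy":0,"dz":0,"twist":0},
  {"grip":0.5,"dx":0,"dy":0,"dz":0,"twist":0},
])

```text
t: 2.85
tcp_pos: [0.541, 0.0724, 0.2321]
tcp_rot: [0.672, 0.741, 0.001, 0.001]
ft_force: [0.7, -1.0, -0.6]
gripper_width: 0.0517
grip_force: 0.0
```

```bash
python3 -c "
from h import *
say(); c=cap('side'); a=cv2.resize(c['frame'][160:310,230:400],None,fx=4,fy=4,interpolation=cv2.INTER_CUBIC); cv2.imwrite('pics/z3.png',a)"
```

```text
2.85 [0.541  0.0724 0.2321] 95.6 [ 0.7 -1.  -0.6] 0.0517 0.0
```

View pics/z3.png

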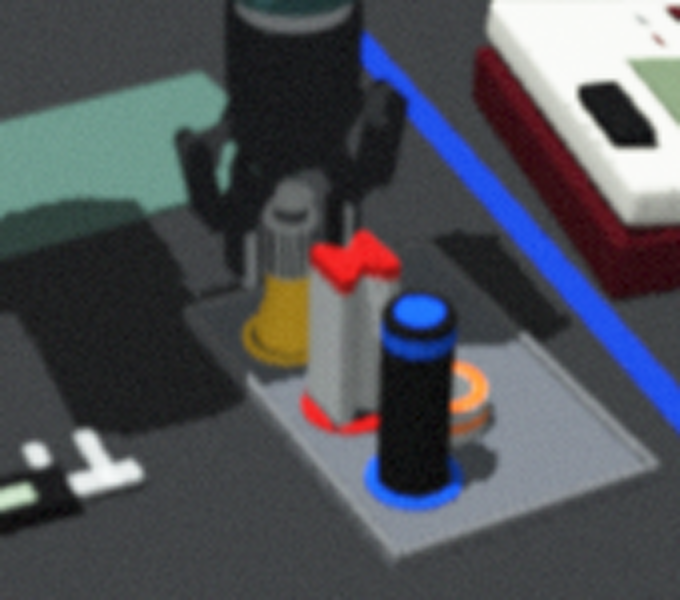

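The fingers straddle the collar at (285,240) in crop pixels. I'll correct 4 mm along the row and close.

Request:
send_rows([
  {"grip":0.6,"dx":0.0045,"dy":0.001,"dz":0.0015,"twist":-0.003},
  {"grip":0.4,"dx":0,"dy":0,"dz":0,"twist":0},
  {"grip":0.3,"dx":0,"dy":0,"dz":0,"twist":0},
  {"grip":0,"dx":0,"dy":0,"dz":0,"twist":0},
  {"grip":0,"dx":0,"dy":0,"dz":0,"twist":0},
])

```text
t: 3.32
tcp_pos: [0.5412, 0.0775, 0.2297]
tcp_rot: [0.671, 0.742, 0.001, 0.0]
ft_force: [0.6, 1.2, 4.0]
gripper_width: 0.031
grip_force: 59.1
```

Request:
send_rows([
  {"grip":0,"dx":0,"dy":0,"dz":0,"twist":0},
  {"grip":0,"dx":0,"dy":0,"dz":0,"twist":0},
  {"grip":0,"dx":0,"dy":0,"dz":0,"twist":0},
  {"grip":0,"dx":0,"dy":0,"dz":0,"twist":0},
  {"grip":0,"dx":0,"dy":0,"dz":0,"twist":0},
])

```text
t: 3.73
tcp_pos: [0.5412, 0.0774, 0.2297]
tcp_rot: [0.671, 0.742, 0.001, 0.0]
ft_force: [-0.3, 2.2, 4.3]
gripper_width: 0.0309
grip_force: 59.2
```

```bash
python3 -c "
from h import *
say()
s=cap('side');c=cap('top');say()
for st_,ce,_ in blobs(s,'yellow',(270,200,330,280)): print(st_,ce)
for st_,ce,_ in blobs(c,'yellow',(240,210,290,260)): print(st_,ce)"
```

```text
3.73 [0.5412 0.0774 0.2297] 95.77 [-0.3  2.2  4.3] 0.0309 59.2
3.83 [0.5412 0.0774 0.2297] 95.77 [-0.1  1.3  4.9] 0.0309 59.2
[291 230  16  22 284] [299.66549296 240.83450704]
```

Request:
send_rows([
  {"grip":0,"dx":0,"dy":0,"dz":-0.01,"twist":0},
  {"grip":0,"dx":0,"dy":0,"dz":-0.025,"twist":0},
  {"grip":0,"dx":0,"dy":0,"dz":-0.02,"twist":0},
  {"grip":0,"dx":0.01,"dy":-0.004,"dz":-0.005,"twist":0},
  {"grip":0,"dx":0.024,"dy":-0.01,"dz":0,"twist":0},
])

```text
t: 4.25
tcp_pos: [0.525, 0.1084, 0.2903]
tcp_rot: [0.672, 0.741, 0.001, 0.002]
ft_force: [-0.2, 1.7, -4.6]
gripper_width: 0.0305
grip_force: 60.6
```

Request:
send_rows([
  {"grip":0,"dx":0.03,"dy":-0.012,"dz":0,"twist":0},
  {"grip":0,"dx":0.035,"dy":-0.014,"dz":0,"twist":0},
  {"grip":0,"dx":0.035,"dy":-0.014,"dz":0,"twist":0},
  {"grip":0,"dx":0.035,"dy":-0.014,"dz":0,"twist":0},
  {"grip":0,"dx":0.035,"dy":-0.014,"dz":0,"twist":0},
])

```text
t: 4.67
tcp_pos: [0.4363, 0.2731, 0.2878]
tcp_rot: [0.671, 0.742, -0.002, -0.001]
ft_force: [0.5, 0.5, -4.8]
gripper_width: 0.0308
grip_force: 60.6
```

Request:
send_rows([
  {"grip":0,"dx":0.027,"dy":-0.01,"dz":0.005,"twist":0},
  {"grip":0,"dx":0.013,"dy":-0.005,"dz":0.015,"twist":0},
  {"grip":0,"dx":0,"dy":0,"dz":0.02,"twist":0},
  {"grip":0,"dx":0,"dy":0,"dz":0.012,"twist":0},
  {"grip":0,"dx":0,"dy":0,"dz":0.005,"twist":0},
])

```text
t: 5.08
tcp_pos: [0.4172, 0.3101, 0.2291]
tcp_rot: [0.67, 0.742, -0.004, -0.001]
ft_force: [0.0, -0.5, -5.6]
gripper_width: 0.0306
grip_force: 60.5
```

Request:
send_rows([
  {"grip":0,"dx":0,"dy":0,"dz":0.003,"twist":0},
  {"grip":0,"dx":0,"dy":0,"dz":0,"twist":0},
  {"grip":0,"dx":0,"dy":0,"dz":0,"twist":0},
])

```text
t: 5.33
tcp_pos: [0.4199, 0.3102, 0.2294]
tcp_rot: [0.671, 0.742, 0.0, 0.0]
ft_force: [-0.0, 0.1, -5.0]
gripper_width: 0.0306
grip_force: 60.5
```

```bash
python3 -c "
from h import *
say()
s=cap('side');say(); cv2.imwrite('pics/z4.png',cv2.resize(s['frame'][110:280,170:400],None,fx=3,fy=3,interpolation=cv2.INTER_CUBIC))"
```

```text
5.33 [0.4199 0.3102 0.2294] 95.76 [-0.   0.1 -5. ] 0.0306 60.5
5.38 [0.4201 0.3102 0.2297] 95.75 [ 0.  -0.5 -4.9] 0.0309 60.5
```

View pics/z4.png

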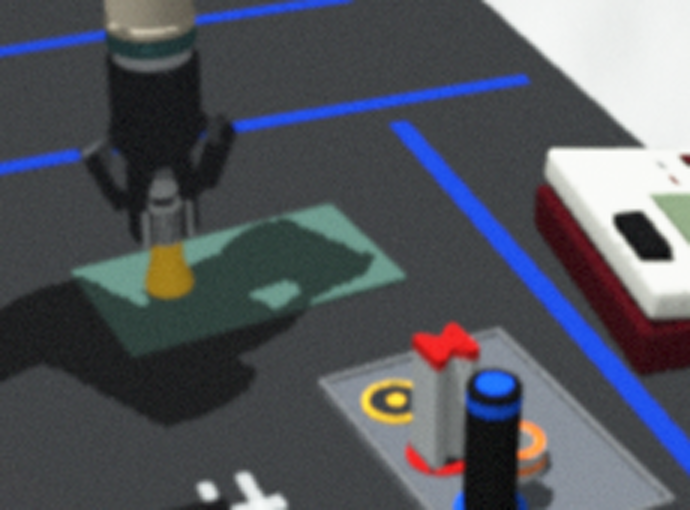

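The jack hangs upright just above the mat at (168,270) in the crop, and its yellow pad is empty. Lowering it to contact.

Request:
send_rows([
  {"grip":0,"dx":0,"dy":0,"dz":0.004,"twist":0},
  {"grip":0,"dx":0,"dy":0,"dz":0.002,"twist":0},
  {"grip":0,"dx":0,"dy":0,"dz":0,"twist":0},
  {"grip":0,"dx":0,"dy":0,"dz":0,"twist":0},
])

```text
t: 5.72
tcp_pos: [0.4198, 0.3101, 0.2232]
tcp_rot: [0.671, 0.742, -0.0, 0.0]
ft_force: [0.1, 0.6, -5.1]
gripper_width: 0.0305
grip_force: 60.5
```

Request:
send_rows([
  {"grip":0,"dx":0,"dy":0,"dz":0.001,"twist":0},
  {"grip":0,"dx":0,"dy":0,"dz":0,"twist":0},
])

```text
t: 5.88
tcp_pos: [0.4199, 0.3103, 0.2228]
tcp_rot: [0.671, 0.742, 0.0, 0.0]
ft_force: [-0.6, -1.6, -0.1]
gripper_width: 0.0308
grip_force: 61.0
```

Request:
send_rows([
  {"grip":0.4,"dx":0,"dy":0,"dz":0,"twist":0},
  {"grip":0.7,"dx":0,"dy":0,"dz":0,"twist":0},
  {"grip":1,"dx":0,"dy":0,"dz":0,"twist":0},
  {"grip":1,"dx":0,"dy":0,"dz":-0.02,"twist":0},
  {"grip":1,"dx":0,"dy":0,"dz":-0.035,"twist":0},
])

```text
t: 6.3
tcp_pos: [0.4185, 0.3095, 0.2747]
tcp_rot: [0.671, 0.742, -0.004, -0.001]
ft_force: [0.1, 0.3, 0.2]
gripper_width: 0.0804
grip_force: 0.0
```

Request:
send_rows([
  {"grip":1,"dx":0,"dy":0,"dz":-0.035,"twist":0},
  {"grip":1,"dx":-0.02,"dy":0.006,"dz":-0.015,"twist":0},
  {"grip":1,"dx":-0.035,"dy":0.011,"dz":0,"twist":0},
  {"grip":1,"dx":-0.035,"dy":0.011,"dz":0,"twist":0},
  {"grip":1,"dx":-0.035,"dy":0.011,"dz":0,"twist":0},
])

```text
t: 6.72
tcp_pos: [0.4715, 0.1889, 0.3282]
tcp_rot: [0.67, 0.742, 0.001, 0.001]
ft_force: [0.1, 0.2, 0.3]
gripper_width: 0.0855
grip_force: 0.0
```

Request:
send_rows([
  {"grip":1,"dx":-0.035,"dy":0.011,"dz":0,"twist":0},
  {"grip":1,"dx":-0.035,"dy":0.011,"dz":0,"twist":0},
  {"grip":1,"dx":-0.035,"dy":0.011,"dz":0,"twist":0},
  {"grip":1,"dx":-0.035,"dy":0.011,"dz":0,"twist":0},
  {"grip":1,"dx":-0.03,"dy":0.009,"dz":0,"twist":0},
])

```text
t: 7.13
tcp_pos: [0.5419, 0.0237, 0.3276]
tcp_rot: [0.671, 0.742, 0.0, 0.001]
ft_force: [-1.0, 0.1, -0.8]
gripper_width: 0.0851
grip_force: 0.0
```

Request:
send_rows([
  {"grip":1,"dx":-0.018,"dy":0.005,"dz":0,"twist":0},
  {"grip":1,"dx":0,"dy":0,"dz":0,"twist":0},
  {"grip":1,"dx":0,"dy":0,"dz":0,"twist":0},
])

```text
t: 7.38
tcp_pos: [0.5481, 0.0078, 0.3271]
tcp_rot: [0.671, 0.741, 0.0, -0.0]
ft_force: [0.7, 0.1, 0.5]
gripper_width: 0.0857
grip_force: 0.0
```

```bash
python3 -c "
from h import *
say()
s=cap('side')
for st_,ce,_ in blobs(s,'yellow',(180,150,330,280)): print(st_,ce)
plan([.55,.002,.231],np.radians(95.8),4,1)"
```

```text
7.38 [0.5481 0.0078 0.3271] 95.65 [0.7 0.1 0.5] 0.0857 0.0
[219 194  16  17 216] [225.85648148 202.39351852]
[291 237  16  15  73] [297.         245.91780822]
[302 237   5   2   6] [304.16666667 237.33333333]
[299 241   6   4  17] [301.64705882 242.70588235]
grip 1 dx dy dz twist
[-0.002, 0.0, 0.024, -0.001]
[-0.002, 0.0, 0.024, -0.0]
[-0.002, 0.0, 0.024, -0.0]
[-0.002, 0.0, 0.024, -0.0]
```

Request:
send_rows([
  {"grip":1,"dx":-0.006,"dy":0.0015,"dz":0.005,"twist":-0.002},
  {"grip":1,"dx":0,"dy":0,"dz":0.025,"twist":0},
  {"grip":1,"dx":0,"dy":0,"dz":0.03,"twist":0},
  {"grip":1,"dx":0,"dy":0,"dz":0.025,"twist":0},
  {"grip":1,"dx":0,"dy":0,"dz":0.011,"twist":0},
])

```text
t: 7.85
tcp_pos: [0.548, 0.0041, 0.228]
tcp_rot: [0.669, 0.743, -0.002, -0.002]
ft_force: [-0.4, -0.4, -0.2]
gripper_width: 0.0852
grip_force: 0.0
```

Request:
send_rows([
  {"grip":0.7,"dx":0,"dy":0,"dz":0,"twist":0},
  {"grip":0.6,"dx":0,"dy":0,"dz":0,"twist":0},
  {"grip":0.5,"dx":0,"dy":0,"dz":0,"twist":0},
  {"grip":0.45,"dx":0,"dy":0,"dz":0,"twist":0},
])

```text
t: 8.18
tcp_pos: [0.5505, 0.0031, 0.2325]
tcp_rot: [0.67, 0.743, 0.001, 0.001]
ft_force: [-0.9, -0.4, -0.4]
gripper_width: 0.0395
grip_force: 0.0
```

```bash
python3 -c "
from h import *
say()
s=cap('top'); cv2.imwrite('pics/z5.png',cv2.resize(s['frame'][175:275,220:380],None,fx=5,fy=5,interpolation=cv2.INTER_CUBIC))"
```

```text
8.18 [0.5505 0.0031 0.2325] 95.94 [-0.9 -0.4 -0.4] 0.0395 0.0
```

View pics/z5.png

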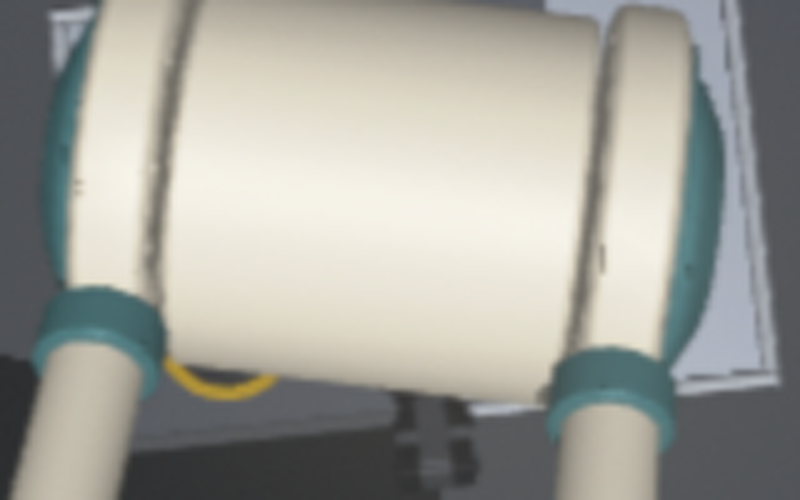

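The arm hides the V-block from the top view (only the yellow pad edge shows at (220,390) in the crop). No contact force is felt, so I close.

Request:
send_rows([
  {"grip":0.4,"dx":-0.001,"dy":0,"dz":0.001,"twist":0},
  {"grip":0.3,"dx":0,"dy":0,"dz":0,"twist":0},
  {"grip":0,"dx":0,"dy":0,"dz":0,"twist":0},
  {"grip":0,"dx":0,"dy":0,"dz":0,"twist":0},
  {"grip":0,"dx":0,"dy":0,"dz":0,"twist":0},
])

```text
t: 8.65
tcp_pos: [0.5501, 0.0024, 0.2325]
tcp_rot: [0.67, 0.742, 0.001, 0.001]
ft_force: [-2.8, 2.9, 9.4]
gripper_width: 0.0353
grip_force: 58.0
```

Request:
send_rows([
  {"grip":0,"dx":0,"dy":0,"dz":0,"twist":0},
  {"grip":0,"dx":0,"dy":0,"dz":0,"twist":0},
])

```text
t: 8.82
tcp_pos: [0.5501, 0.0024, 0.2325]
tcp_rot: [0.67, 0.742, 0.001, 0.001]
ft_force: [-3.0, 2.8, 10.3]
gripper_width: 0.0356
grip_force: 58.0
```

Request:
send_rows([
  {"grip":0,"dx":0,"dy":0,"dz":-0.01,"twist":0},
  {"grip":0,"dx":0,"dy":0,"dz":-0.025,"twist":0},
  {"grip":0,"dx":0,"dy":0,"dz":-0.02,"twist":0},
  {"grip":0,"dx":0.01,"dy":0.001,"dz":-0.005,"twist":0},
  {"grip":0,"dx":0.022,"dy":0.003,"dz":0,"twist":0},
])

```text
t: 9.23
tcp_pos: [0.5514, 0.0329, 0.2921]
tcp_rot: [0.671, 0.742, 0.001, 0.002]
ft_force: [-0.4, 0.6, -5.5]
gripper_width: 0.0355
grip_force: 60.6
```

Request:
send_rows([
  {"grip":0,"dx":0.03,"dy":0.004,"dz":0,"twist":0},
  {"grip":0,"dx":0.036,"dy":0.004,"dz":0,"twist":0},
  {"grip":0,"dx":0.036,"dy":0.004,"dz":0,"twist":0},
  {"grip":0,"dx":0.036,"dy":0.004,"dz":0,"twist":0},
  {"grip":0,"dx":0.036,"dy":0.004,"dz":0,"twist":0},
])

```text
t: 9.65
tcp_pos: [0.5518, 0.2112, 0.2892]
tcp_rot: [0.67, 0.742, -0.001, -0.001]
ft_force: [0.8, -0.3, -5.2]
gripper_width: 0.0356
grip_force: 60.5
```

Request:
send_rows([
  {"grip":0,"dx":0.036,"dy":0.004,"dz":0,"twist":0},
  {"grip":0,"dx":0.036,"dy":0.004,"dz":0,"twist":0},
  {"grip":0,"dx":0.028,"dy":0.004,"dz":0.005,"twist":0},
  {"grip":0,"dx":0.014,"dy":0.002,"dz":0.013,"twist":0},
  {"grip":0,"dx":0,"dy":0,"dz":0.02,"twist":0},
])

```text
t: 10.07
tcp_pos: [0.5549, 0.3284, 0.2524]
tcp_rot: [0.669, 0.744, 0.003, 0.0]
ft_force: [1.1, -1.2, -5.5]
gripper_width: 0.0357
grip_force: 60.6
```

Request:
send_rows([
  {"grip":0,"dx":0,"dy":0,"dz":0.015,"twist":0},
  {"grip":0,"dx":0,"dy":0,"dz":0.008,"twist":0},
  {"grip":0,"dx":0,"dy":0,"dz":0.003,"twist":0},
  {"grip":0,"dx":0,"dy":0,"dz":0,"twist":0},
  {"grip":0,"dx":0,"dy":0,"dz":0,"twist":0},
])

```text
t: 10.48
tcp_pos: [0.5548, 0.3237, 0.2258]
tcp_rot: [0.67, 0.742, -0.0, 0.0]
ft_force: [0.6, 0.3, -5.3]
gripper_width: 0.0352
grip_force: 59.7
```

```bash
python3 -c "
from h import *
say()
s=cap('side');say(); cv2.imwrite('pics/z6.png',cv2.resize(s['frame'][90:260,190:420],None,fx=3,fy=3,interpolation=cv2.INTER_CUBIC))"
```

```text
10.48 [0.5548 0.3237 0.2258] 95.88 [ 0.6  0.3 -5.3] 0.0352 59.7
10.53 [0.555  0.3237 0.2259] 95.88 [ 0.2 -0.9 -5.4] 0.0354 59.7
```

View pics/z6.png

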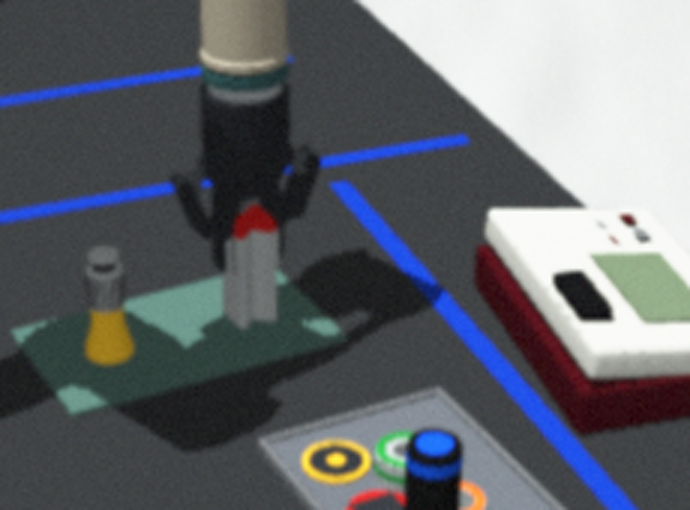

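The jack stands on the mat at (108,330) in the crop, and the V-block hangs upright over the mat at (250,280). Lowering it a last bit and releasing.

Request:
send_rows([
  {"grip":0,"dx":0,"dy":0,"dz":0.001,"twist":0},
  {"grip":0,"dx":0,"dy":0,"dz":0,"twist":0},
])

```text
t: 10.7
tcp_pos: [0.5552, 0.3238, 0.2254]
tcp_rot: [0.67, 0.742, 0.0, 0.0]
ft_force: [-0.8, -0.6, -2.2]
gripper_width: 0.0354
grip_force: 59.9
```

Request:
send_rows([
  {"grip":0.45,"dx":0,"dy":0,"dz":0,"twist":0},
  {"grip":0.7,"dx":0,"dy":0,"dz":0,"twist":0},
  {"grip":1,"dx":0,"dy":0,"dz":0,"twist":0},
  {"grip":1,"dx":0,"dy":0,"dz":-0.02,"twist":0},
  {"grip":1,"dx":0,"dy":0,"dz":-0.035,"twist":0},
])

```text
t: 11.12
tcp_pos: [0.5537, 0.3234, 0.277]
tcp_rot: [0.67, 0.743, -0.004, -0.002]
ft_force: [1.2, -0.1, -0.7]
gripper_width: 0.0841
grip_force: 0.0
```

Request:
send_rows([
  {"grip":1,"dx":0,"dy":0,"dz":-0.035,"twist":0},
  {"grip":1,"dx":-0.01,"dy":0,"dz":-0.015,"twist":0},
  {"grip":1,"dx":-0.03,"dy":0,"dz":0,"twist":0},
  {"grip":1,"dx":-0.03,"dy":0,"dz":0,"twist":0},
  {"grip":1,"dx":0,"dy":0,"dz":0,"twist":0},
])

```text
t: 11.53
tcp_pos: [0.5626, 0.2505, 0.3314]
tcp_rot: [0.671, 0.742, -0.001, 0.002]
ft_force: [0.2, 0.2, 0.4]
gripper_width: 0.0857
grip_force: 0.0
```

```bash
python3 -c "
from h import *
say()
c=cap('top');s=cap('side'); cv2.imwrite('pics/z7.png',np.hstack([cv2.resize(c['frame'][185:265,225:325],None,fx=4,fy=4,interpolation=cv2.INTER_CUBIC),cv2.resize(s['frame'][165:265,200:300],None,fx=3.2,fy=3.2,interpolation=cv2.INTER_CUBIC)]))
for b in blobs(c,'green',(250,190,310,240)): 
  q=cv2.findContours(b[2].astype('uint8'),0,2)[0][0]; e=cv2.minEnclosingCircle(q); print(e,cv2.fitEllipse(q),onz(c,*e[0],.032),onz(c,*cv2.fitEllipse(q)[0],.032))
for k,bx in(('red',(280,210,330,260)),('yellow',(245,215,285,265))):
 for b in blobs(c,k,bx): 
  q=cv2.findContours(b[2].astype('uint8'),0,2)[0][0]; e=cv2.minEnclosingCircle(q); print(k,e,cv2.fitEllipse(q),onz(c,*cv2.fitEllipse(q)[0],.011))
for b in blobs(s,'green',(310,225,360,260)): 
  q=cv2.findContours(b[2].astype('uint8'),0,2)[0][0];print('side',b[0],b[1],cv2.fitEllipse(q))
"
```

```text
11.53 [0.5626 0.2505 0.3314] 95.75 [0.2 0.2 0.4] 0.0857 0.0
((281.79278564453125, 214.8764190673828), 12.322954177856445) ((281.8263244628906, 214.90257263183594), (23.52695655822754, 24.26259994506836), 157.41517639160156) [0.58728189 0.04365605 0.032     ] [0.58723355 0.04359432 0.032     ]
red ((304.5, 236.0), 14.221562385559082) ((304.5025634765625, 236.01699829101562), (27.5438289642334, 27.858823776245117), 1.5927977561950684) [0.54943983 0.00235794 0.011     ]
yellow ((265.0, 240.0), 14.31792163848877) ((264.9563293457031, 240.05099487304688), (27.594303131103516, 27.9622745513916), 50.07366943359375) [0.54197657 0.07668162 0.011     ]
yellow ((264.74139404296875, 240.1896514892578), 3.9260504245758057) ((264.78662109375, 240.03515625), (7.153838157653809, 7.790703773498535), 81.24665832519531) [0.5420069  0.07700105 0.011     ]
side [316 234  12  11  33] [319.75757576 238.45454545] ((323.34588623046875, 239.07888793945312), (9.872627258300781, 14.894692420959473), 88.92058563232422)
```

View pics/z7.png

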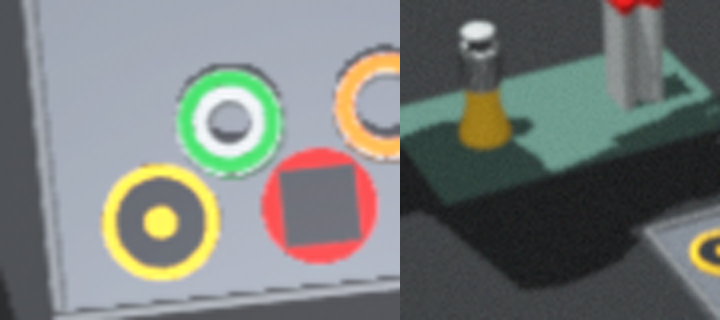

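The picture shows both pads empty and undisturbed, with the jack (485,90) and V-block (632,60) upright on the mat. The green ring is free at (229,121).

Request:
send_rows([
  {"grip":1,"dx":-0.02,"dy":0,"dz":0,"twist":0},
  {"grip":1,"dx":-0.032,"dy":0.001,"dz":0,"twist":0},
  {"grip":1,"dx":-0.036,"dy":0.001,"dz":0.005,"twist":0},
  {"grip":1,"dx":-0.036,"dy":0,"dz":0.01,"twist":0},
  {"grip":0.9,"dx":-0.036,"dy":0.001,"dz":0.015,"twist":0},
])

```text
t: 12.05
tcp_pos: [0.5822, 0.0955, 0.3013]
tcp_rot: [0.669, 0.743, 0.002, 0.001]
ft_force: [1.2, -0.4, -0.6]
gripper_width: 0.0769
grip_force: 0.0
```

Request:
send_rows([
  {"grip":0.85,"dx":-0.03,"dy":0,"dz":0.02,"twist":0},
  {"grip":0.8,"dx":-0.018,"dy":0,"dz":0.02,"twist":0},
  {"grip":0.8,"dx":0,"dy":0,"dz":0.02,"twist":0},
  {"grip":0.8,"dx":0,"dy":0,"dz":0,"twist":0},
  {"grip":0.8,"dx":0,"dy":0,"dz":0,"twist":0},
])

```text
t: 12.47
tcp_pos: [0.5864, 0.0484, 0.2393]
tcp_rot: [0.67, 0.743, -0.001, -0.001]
ft_force: [-0.5, -0.1, 0.1]
gripper_width: 0.0682
grip_force: 0.0
```

```bash
python3 -c "
from h import *
say()
plan([.5865,.0438,.181],np.radians(95.8),3,.8)"
```

```text
12.47 [0.5864 0.0484 0.2393] 95.91 [-0.5 -0.1  0.1] 0.0682 0.0
grip 0.8 dx dy dz twist
[-0.002, -0.0, 0.019, 0.002]
[-0.002, -0.0, 0.019, -0.0]
[-0.002, -0.0, 0.019, -0.0]
```

Request:
send_rows([
  {"grip":0.8,"dx":-0.0045,"dy":0,"dz":0.02,"twist":0.002},
  {"grip":0.8,"dx":0,"dy":0,"dz":0.02,"twist":0},
  {"grip":0.8,"dx":0,"dy":0,"dz":0.012,"twist":0},
  {"grip":0.8,"dx":0,"dy":0,"dz":0.006,"twist":0},
  {"grip":0.8,"dx":0,"dy":0,"dz":0,"twist":0},
])

```text
t: 12.88
tcp_pos: [0.5871, 0.0445, 0.1822]
tcp_rot: [0.67, 0.742, 0.0, -0.0]
ft_force: [-1.4, 0.2, 0.9]
gripper_width: 0.069
grip_force: 0.0
```

Request:
send_rows([
  {"grip":0.7,"dx":0,"dy":0,"dz":0,"twist":0},
  {"grip":0.6,"dx":0,"dy":0,"dz":0,"twist":0},
  {"grip":0.5,"dx":0,"dy":0,"dz":0,"twist":0},
  {"grip":0,"dx":0,"dy":0,"dz":0,"twist":0},
  {"grip":0,"dx":0,"dy":0,"dz":0,"twist":0},
])

```text
t: 13.3
tcp_pos: [0.5873, 0.0437, 0.1842]
tcp_rot: [0.67, 0.742, 0.001, 0.001]
ft_force: [-1.4, 1.6, 5.6]
gripper_width: 0.0483
grip_force: 61.2
```

Request:
send_rows([
  {"grip":0,"dx":0,"dy":0,"dz":0,"twist":0},
  {"grip":0,"dx":0,"dy":0,"dz":0,"twist":0},
])

```text
t: 13.47
tcp_pos: [0.5873, 0.0437, 0.1842]
tcp_rot: [0.67, 0.742, 0.001, 0.001]
ft_force: [-1.4, 1.8, 6.0]
gripper_width: 0.0481
grip_force: 61.2
```

Request:
send_rows([
  {"grip":0,"dx":0,"dy":0,"dz":-0.015,"twist":0},
  {"grip":0,"dx":0,"dy":0,"dz":-0.03,"twist":0},
  {"grip":0,"dx":0,"dy":0,"dz":-0.038,"twist":0},
  {"grip":0,"dx":0,"dy":0,"dz":-0.038,"twist":0},
  {"grip":0,"dx":0,"dy":0,"dz":-0.03,"twist":0},
])

```text
t: 13.88
tcp_pos: [0.5871, 0.0435, 0.3368]
tcp_rot: [0.67, 0.742, 0.001, 0.001]
ft_force: [0.5, 0.5, -2.6]
gripper_width: 0.0484
grip_force: 62.8
```

Request:
send_rows([
  {"grip":0,"dx":-0.01,"dy":-0.004,"dz":-0.01,"twist":0},
  {"grip":0,"dx":-0.02,"dy":-0.008,"dz":0,"twist":0},
  {"grip":0,"dx":-0.034,"dy":-0.0136,"dz":0,"twist":0},
  {"grip":0,"dx":-0.034,"dy":-0.0136,"dz":0,"twist":0},
  {"grip":0,"dx":-0.034,"dy":-0.0136,"dz":0,"twist":0},
])

```text
t: 14.3
tcp_pos: [0.5463, -0.0947, 0.3423]
tcp_rot: [0.67, 0.742, -0.001, -0.001]
ft_force: [1.1, -1.0, -2.7]
gripper_width: 0.0479
grip_force: 62.8
```

Request:
send_rows([
  {"grip":0,"dx":-0.034,"dy":-0.0136,"dz":0,"twist":0},
  {"grip":0,"dx":-0.034,"dy":-0.0136,"dz":0,"twist":0},
  {"grip":0,"dx":-0.034,"dy":-0.0136,"dz":0,"twist":0},
  {"grip":0,"dx":-0.034,"dy":-0.0136,"dz":0,"twist":0},
  {"grip":0,"dx":-0.034,"dy":-0.0136,"dz":0,"twist":0},
])

```text
t: 14.72
tcp_pos: [0.4955, -0.2711, 0.3422]
tcp_rot: [0.671, 0.742, -0.0, -0.001]
ft_force: [1.1, 0.2, -2.6]
gripper_width: 0.0484
grip_force: 62.8
```

Request:
send_rows([
  {"grip":0,"dx":-0.034,"dy":-0.0136,"dz":0,"twist":0},
  {"grip":0,"dx":-0.024,"dy":-0.01,"dz":0.01,"twist":0},
  {"grip":0,"dx":-0.01,"dy":-0.003,"dz":0.03,"twist":0},
  {"grip":0,"dx":0,"dy":0,"dz":0.03,"twist":0},
  {"grip":0,"dx":0,"dy":0,"dz":0.02,"twist":0},
])

```text
t: 15.13
tcp_pos: [0.4754, -0.3404, 0.2498]
tcp_rot: [0.671, 0.741, -0.0, -0.002]
ft_force: [0.6, 1.0, -3.2]
gripper_width: 0.0479
grip_force: 62.8
```

Request:
send_rows([
  {"grip":0,"dx":0,"dy":0,"dz":0.013,"twist":0},
  {"grip":0,"dx":0,"dy":0,"dz":0,"twist":0},
  {"grip":0,"dx":0,"dy":0,"dz":0,"twist":0},
])

```text
t: 15.38
tcp_pos: [0.4767, -0.3397, 0.239]
tcp_rot: [0.671, 0.742, -0.0, -0.002]
ft_force: [0.0, -0.0, -2.0]
gripper_width: 0.048
grip_force: 62.8
```

```bash
python3 -c "
from h import *
say()
s=cap('side');say();plan([.4778,-.3391,.2292],np.radians(95.8),2,0)
c=cap('top');cv2.imwrite('pics/z8.png',np.hstack([cv2.resize(s['frame'][290:410,290:430],None,fx=3,fy=3),cv2.resize(c['frame'][215:335,430:550],None,fx=3,fy=3)]))
for st_,ce,_ in blobs(s,'green',(300,300,420,400)): print(st_,ce,onz(s,*ce,.07))"
```

```text
15.38 [ 0.4767 -0.3397  0.239 ] 95.77 [ 0. -0. -2.] 0.048 62.8
15.43 [ 0.4773 -0.34    0.2402] 95.78 [-0.8  0.5 -2.2] 0.0484 62.8
grip 0 dx dy dz twist
[0.0, 0.0, 0.005, -0.0]
[0.0, 0.0, 0.005, -0.0]
[347 336  22  18 114] [359.54385965 345.21929825] [ 0.48955842 -0.32942319  0.07      ]
[347 356  20   5  30] [356.3        358.86666667] [ 0.46966453 -0.35735362  0.07      ]
```

View pics/z8.png

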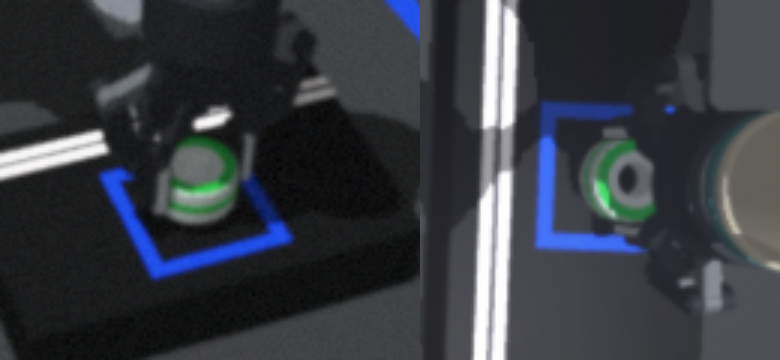

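The ring is held level over the square: (200,180) in the side half, (628,180) in the top half. Lowering it.

Request:
send_rows([
  {"grip":0,"dx":0.001,"dy":0,"dz":0.008,"twist":0},
  {"grip":0,"dx":0,"dy":0,"dz":0.004,"twist":0},
  {"grip":0,"dx":0,"dy":0,"dz":0.001,"twist":0},
  {"grip":0,"dx":0,"dy":0,"dz":0,"twist":0},
  {"grip":0,"dx":0,"dy":0,"dz":0,"twist":0},
])

```text
t: 15.9
tcp_pos: [0.4776, -0.3386, 0.2274]
tcp_rot: [0.67, 0.742, -0.0, 0.0]
ft_force: [-0.5, 0.6, -2.3]
gripper_width: 0.0482
grip_force: 62.8
```

Request:
send_rows([
  {"grip":0,"dx":0,"dy":0,"dz":0.001,"twist":0},
  {"grip":0,"dx":0,"dy":0,"dz":0,"twist":0},
])

```text
t: 16.07
tcp_pos: [0.4776, -0.3387, 0.2263]
tcp_rot: [0.67, 0.742, -0.0, 0.0]
ft_force: [-0.8, -0.3, -2.5]
gripper_width: 0.0488
grip_force: 62.8
```

Request:
send_rows([
  {"grip":0,"dx":0,"dy":0,"dz":0.001,"twist":0},
  {"grip":0,"dx":0,"dy":0,"dz":0,"twist":0},
  {"grip":0,"dx":0,"dy":0,"dz":0,"twist":0},
])

```text
t: 16.32
tcp_pos: [0.4776, -0.3387, 0.2262]
tcp_rot: [0.67, 0.742, -0.0, 0.0]
ft_force: [-2.1, 0.9, 6.2]
gripper_width: 0.0485
grip_force: 63.5
```

Request:
send_rows([
  {"grip":0.65,"dx":0,"dy":0,"dz":0,"twist":0},
  {"grip":0.75,"dx":0,"dy":0,"dz":0,"twist":0},
  {"grip":0.85,"dx":0,"dy":0,"dz":0,"twist":0},
  {"grip":0.9,"dx":0,"dy":0,"dz":-0.015,"twist":0},
  {"grip":1,"dx":0,"dy":0,"dz":-0.035,"twist":0},
])

```text
t: 16.73
tcp_pos: [0.4762, -0.3376, 0.2712]
tcp_rot: [0.671, 0.742, -0.0, -0.005]
ft_force: [0.9, 0.3, 0.0]
gripper_width: 0.0851
grip_force: 0.0
```

Request:
send_rows([
  {"grip":1,"dx":0,"dy":0,"dz":-0.04,"twist":0},
  {"grip":1,"dx":0.03,"dy":0,"dz":-0.02,"twist":0},
  {"grip":1,"dx":0.035,"dy":0.01,"dz":-0.01,"twist":0},
  {"grip":1,"dx":0.038,"dy":0.014,"dz":0,"twist":0},
  {"grip":1,"dx":0.038,"dy":0.014,"dz":0,"twist":0},
])

```text
t: 17.15
tcp_pos: [0.5012, -0.1937, 0.3464]
tcp_rot: [0.671, 0.741, 0.0, 0.002]
ft_force: [0.3, 0.4, -1.1]
gripper_width: 0.0856
grip_force: 0.0
```

```bash
cat > spot.py <<'E'
from h import *
say()
for n,bb,gb in(('top',(460,240,525,305),(465,245,525,300)),('side',(315,330,395,390),(320,320,390,385))):
    c=cap(n)
    bl=max(blobs(c,'blue',bb),key=lambda b:b[0][4]); q=cv2.findContours(bl[2].astype('uint8'),0,2)[0][0]
    a=cv2.approxPolyDP(cv2.convexHull(q),5,True)[:,0]; P=np.array([onz(c,*map(float,u),.05)[:2] for u in a])
    print(n,'square',len(a),np.round(P.mean(0),4),a.tolist())
    g=np.any([b[2] for b in blobs(c,'green',gb)],axis=0).astype('uint8')
    for b in blobs(c,'green',gb): print(b[0],b[1])
    q=cv2.findContours(g,0,2)[0]; q=max(q,key=len); e=cv2.fitEllipse(q); print('ring',np.round(onz(c,*e[0],.074),4),e)
    if n=='top': f=[cv2.resize(c['frame'][230:320,440:550],None,fx=3.5,fy=3.5)]
    else: f.append(cv2.resize(c['frame'][310:400,305:415],None,fx=3.5,fy=3.5))
import sys; cv2.imwrite(f'pics/{sys.argv[1]}.png',np.hstack(f))
E
python3 spot.py z9
```

```text
17.15 [ 0.5012 -0.1937  0.3464] 95.67 [ 0.3  0.4 -1.1] 0.0856 0.0Traceback (most recent call last):
  File "spot.py", line 5, in <module>
    bl=max(blobs(c,'blue',bb),key=lambda b:b[0][4]); q=cv2.findContours(bl[2].astype('uint8'),0,2)[0][0]
ValueError: max() iterable argument is empty
```

Request:
send_rows([
  {"grip":1,"dx":0.038,"dy":0.008,"dz":0,"twist":0},
  {"grip":1,"dx":0.038,"dy":0.008,"dz":0,"twist":0},
  {"grip":1,"dx":0.038,"dy":0.008,"dz":0,"twist":0},
  {"grip":1,"dx":0.038,"dy":0.008,"dz":0,"twist":0},
  {"grip":1,"dx":0.038,"dy":0.008,"dz":0,"twist":0},
])

```text
t: 17.62
tcp_pos: [0.5217, 0.0001, 0.3451]
tcp_rot: [0.671, 0.742, 0.0, 0.0]
ft_force: [1.3, -1.0, -0.3]
gripper_width: 0.0853
grip_force: 0.0
```

Request:
send_rows([
  {"grip":1,"dx":0.038,"dy":0.008,"dz":0,"twist":0},
  {"grip":1,"dx":0.038,"dy":0.008,"dz":0,"twist":0},
  {"grip":1,"dx":0.03,"dy":0.008,"dz":0,"twist":0},
  {"grip":1,"dx":0.02,"dy":0.004,"dz":0,"twist":0},
])

```text
t: 17.95
tcp_pos: [0.5372, 0.1296, 0.345]
tcp_rot: [0.67, 0.743, 0.001, -0.0]
ft_force: [-0.9, -0.2, 1.0]
gripper_width: 0.0852
grip_force: 0.0
```

```bash
python3 spot.py z9
```

```text
17.95 [0.5372 0.1296 0.345 ] 95.91 [-0.9 -0.2  1. ] 0.0852 0.0
top square 4 [ 0.4781 -0.3399] [[470, 249], [517, 251], [515, 299], [469, 297]]
[486 261  25  26 219] [498.09589041 273.61643836]
ring [ 0.4789 -0.3399  0.074 ] ((498.0342102050781, 273.90142822265625), (24.296884536743164, 25.216405868530273), 168.8171844482422)
side square 4 [ 0.4765 -0.3386] [[367, 336], [387, 370], [341, 383], [323, 347]]
[343 339  26  20 165] [355.01212121 348.6969697 ]
[343 359  20   6  24] [352.25  362.875]
ring [ 0.4761 -0.3381  0.074 ] ((354.9633483886719, 348.9298400878906), (17.995624542236328, 25.216318130493164), 101.56053161621094)
```

View pics/z9.png

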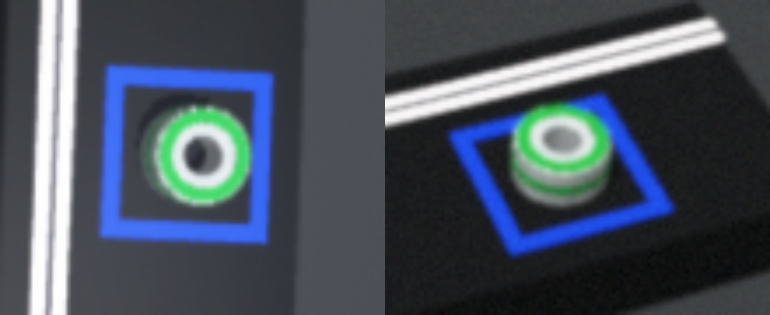

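The ring lies flat and centred in the tape square: (204,155) in the top half, (560,140) in the side half. Both cameras put it within 1 mm. Next is fetching the V-block.

Request:
send_rows([
  {"grip":1,"dx":0.025,"dy":0.005,"dz":0,"twist":0},
  {"grip":1,"dx":0.034,"dy":0.007,"dz":0,"twist":0},
  {"grip":1,"dx":0.036,"dy":0.007,"dz":0,"twist":0},
  {"grip":1,"dx":0.036,"dy":0.007,"dz":0,"twist":0},
  {"grip":1,"dx":0.032,"dy":0.006,"dz":0,"twist":0},
])

```text
t: 18.47
tcp_pos: [0.5528, 0.2928, 0.345]
tcp_rot: [0.671, 0.742, -0.0, 0.0]
ft_force: [0.0, -0.2, -1.2]
gripper_width: 0.0853
grip_force: 0.0
```

Request:
send_rows([
  {"grip":1,"dx":0.02,"dy":0.004,"dz":0,"twist":0},
  {"grip":1,"dx":0.008,"dy":0.0015,"dz":0,"twist":0},
  {"grip":1,"dx":0,"dy":0,"dz":0,"twist":0},
  {"grip":1,"dx":0,"dy":0,"dz":0,"twist":0},
])

```text
t: 18.8
tcp_pos: [0.5551, 0.3193, 0.3447]
tcp_rot: [0.671, 0.742, -0.001, 0.0]
ft_force: [0.6, 0.6, -0.4]
gripper_width: 0.0852
grip_force: 0.0
```

```bash
python3 -c "
from h import *
say()
plan([.5552,.3238,.2254],np.radians(95.8),1,1)"
```

```text
18.8 [0.5551 0.3193 0.3447] 95.78 [ 0.6  0.6 -0.4] 0.0852 0.0
grip 1 dx dy dz twist
[0.004, 0.001, 0.119, -0.0]
```

Request:
send_rows([
  {"grip":1,"dx":0.0045,"dy":0.0005,"dz":0.015,"twist":0},
  {"grip":1,"dx":0,"dy":0,"dz":0.03,"twist":0},
  {"grip":1,"dx":0,"dy":0,"dz":0.035,"twist":0},
  {"grip":1,"dx":0,"dy":0,"dz":0.026,"twist":0},
  {"grip":1,"dx":0,"dy":0,"dz":0.0125,"twist":0},
])

```text
t: 19.22
tcp_pos: [0.5538, 0.3219, 0.2231]
tcp_rot: [0.671, 0.741, -0.003, -0.001]
ft_force: [-1.0, 0.2, 0.3]
gripper_width: 0.0855
grip_force: 0.0
```

Request:
send_rows([
  {"grip":1,"dx":0,"dy":0,"dz":0,"twist":0},
  {"grip":0.7,"dx":0,"dy":0,"dz":0,"twist":0},
  {"grip":0.6,"dx":0,"dy":0,"dz":0,"twist":0},
  {"grip":0.5,"dx":0,"dy":0,"dz":0,"twist":0},
])

```text
t: 19.55
tcp_pos: [0.5558, 0.3246, 0.2286]
tcp_rot: [0.671, 0.742, 0.001, 0.001]
ft_force: [0.4, 1.0, 0.3]
gripper_width: 0.0518
grip_force: 0.0
```

Request:
send_rows([
  {"grip":0.4,"dx":0,"dy":0,"dz":0,"twist":0},
  {"grip":0,"dx":0,"dy":0,"dz":0,"twist":0},
  {"grip":0,"dx":0,"dy":0,"dz":0,"twist":0},
  {"grip":0,"dx":0,"dy":0,"dz":0,"twist":0},
  {"grip":0,"dx":0,"dy":0,"dz":0,"twist":0},
])

```text
t: 19.97
tcp_pos: [0.5552, 0.3251, 0.2284]
tcp_rot: [0.67, 0.742, 0.001, 0.001]
ft_force: [-1.7, -1.5, 6.9]
gripper_width: 0.0354
grip_force: 60.2
```

```bash
python3 -c "
from h import *
say()
for n,bx in (('side',dict(yellow=(280,225,325,260),red=(295,245,335,285))),('top',dict(yellow=(245,215,285,265),red=(280,210,330,260)))):
  c=cap(n)
  for k in bx:
    for b in blobs(c,k,bx[k],20):
      q=max(cv2.findContours(b[2].astype('uint8'),0,2)[0],key=len); h=cv2.fitEllipse(q); print(n,k,b[0],np.round(h[0],1),np.round(h[1],1),np.round(onz(c,*h[0],.011),4))
  if n=='side': cv2.imwrite('pics/z10.png',cv2.resize(c['frame'][215:295,275:375],None,fx=6,fy=6,interpolation=cv2.INTER_CUBIC))
"
```

```text
19.97 [0.5552 0.3251 0.2284] 95.81 [-1.7 -1.5  6.9] 0.0354 60.2
side yellow [291 237  23  14 144] [301.4 243.5] [13.6 22.4] [0.5387 0.0757 0.011 ]
side yellow [298 241   8   5  31] [301.6 242.8] [5.  6.9] [0.5401 0.078  0.011 ]
side red [305 253  20  16 125] [315.1 260.6] [13.4 19.5] [0.5428 0.0018 0.011 ]
top yellow [251 226  29  29 239] [265.  240.1] [27.6 28. ] [0.542  0.0767 0.011 ]
top yellow [261 237   8   8  50] [264.8 240. ] [7.2 7.8] [0.542 0.077 0.011]
top red [291 222  28  29 271] [304.5 236. ] [27.5 27.9] [0.5494 0.0024 0.011 ]
```

View pics/z10.png

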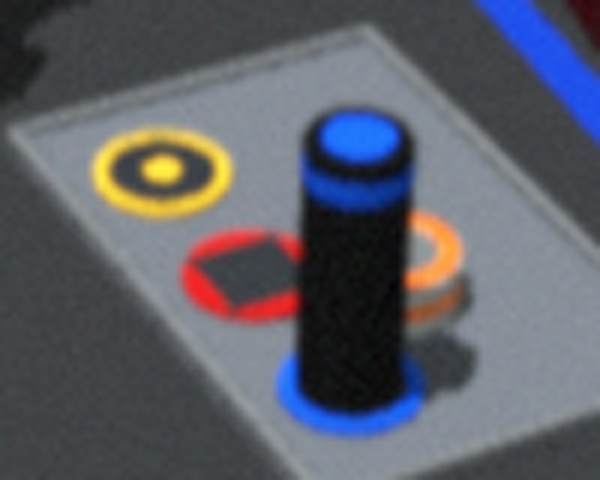

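Both pads are clear: yellow at (163,172) in the crop, red at (245,275), with the cylinder undisturbed. Averaging the cameras, the red pad is at about (.5485, .003). Moving the V-block back.

Request:
send_rows([
  {"grip":0,"dx":0,"dy":0,"dz":-0.01,"twist":0},
  {"grip":0,"dx":0,"dy":0,"dz":-0.025,"twist":0},
  {"grip":0,"dx":0,"dy":0,"dz":-0.02,"twist":0},
  {"grip":0,"dx":-0.01,"dy":-0.001,"dz":-0.005,"twist":0},
  {"grip":0,"dx":-0.022,"dy":-0.003,"dz":0,"twist":0},
])

```text
t: 20.48
tcp_pos: [0.5548, 0.2944, 0.2884]
tcp_rot: [0.67, 0.743, 0.003, 0.001]
ft_force: [0.9, -1.7, -5.1]
gripper_width: 0.0352
grip_force: 61.3
```

Request:
send_rows([
  {"grip":0,"dx":-0.03,"dy":-0.004,"dz":0,"twist":0},
  {"grip":0,"dx":-0.036,"dy":-0.0045,"dz":0,"twist":0},
  {"grip":0,"dx":-0.036,"dy":-0.0045,"dz":0,"twist":0},
  {"grip":0,"dx":-0.036,"dy":-0.0045,"dz":0,"twist":0},
  {"grip":0,"dx":-0.036,"dy":-0.0045,"dz":0,"twist":0},
])

```text
t: 20.9
tcp_pos: [0.5486, 0.1153, 0.2856]
tcp_rot: [0.67, 0.742, -0.001, -0.001]
ft_force: [0.0, -0.4, -5.0]
gripper_width: 0.0352
grip_force: 61.3
```

Request:
send_rows([
  {"grip":0,"dx":-0.036,"dy":-0.0045,"dz":0,"twist":0},
  {"grip":0,"dx":-0.036,"dy":-0.004,"dz":0,"twist":0},
  {"grip":0,"dx":-0.027,"dy":-0.003,"dz":0,"twist":0},
  {"grip":0,"dx":-0.012,"dy":-0.001,"dz":0.01,"twist":0},
  {"grip":0,"dx":0,"dy":0,"dz":0.015,"twist":0},
])

```text
t: 21.32
tcp_pos: [0.5488, 0.0024, 0.2619]
tcp_rot: [0.672, 0.741, 0.0, 0.002]
ft_force: [0.7, 0.3, -5.0]
gripper_width: 0.0355
grip_force: 61.3
```

Request:
send_rows([
  {"grip":0,"dx":0,"dy":0,"dz":0.012,"twist":0},
  {"grip":0,"dx":0,"dy":0,"dz":0.006,"twist":0},
  {"grip":0,"dx":0,"dy":0,"dz":0,"twist":0},
  {"grip":0,"dx":0,"dy":0,"dz":0,"twist":0},
  {"grip":0,"dx":0,"dy":0,"dz":0,"twist":0},
])

```text
t: 21.73
tcp_pos: [0.5489, 0.0061, 0.244]
tcp_rot: [0.67, 0.742, 0.0, 0.0]
ft_force: [1.0, -0.7, -4.7]
gripper_width: 0.0353
grip_force: 61.1
```

```bash
python3 -c "
from h import *
say()
plan([.5485,.004,.2375],np.radians(95.8),1,1)"
```

```text
21.73 [0.5489 0.0061 0.244 ] 95.83 [ 1.  -0.7 -4.7] 0.0353 61.1
grip 1 dx dy dz twist
[-0.002, -0.001, 0.007, 0.0]
```

Request:
send_rows([
  {"grip":0,"dx":-0.002,"dy":0,"dz":0.005,"twist":0},
  {"grip":0,"dx":0,"dy":0,"dz":0.002,"twist":0},
  {"grip":0,"dx":0,"dy":0,"dz":0,"twist":0},
  {"grip":0,"dx":0,"dy":0,"dz":0,"twist":0},
])

```text
t: 22.07
tcp_pos: [0.5488, 0.0038, 0.2367]
tcp_rot: [0.67, 0.742, -0.0, -0.0]
ft_force: [-0.7, -0.1, -5.8]
gripper_width: 0.0355
grip_force: 61.2
```

Request:
send_rows([
  {"grip":0,"dx":0,"dy":0,"dz":0.001,"twist":0},
  {"grip":0,"dx":0,"dy":0,"dz":0,"twist":0},
  {"grip":0,"dx":0,"dy":0,"dz":0,"twist":0},
])

```text
t: 22.32
tcp_pos: [0.5488, 0.0038, 0.2357]
tcp_rot: [0.671, 0.742, -0.0, 0.0]
ft_force: [0.1, 0.5, -4.8]
gripper_width: 0.0353
grip_force: 61.2
```

```bash
python3 -c "
from h import *
say()
cap('side');say()"
```

```text
22.32 [0.5488 0.0038 0.2357] 95.79 [ 0.1  0.5 -4.8] 0.0353 61.2
22.37 [0.5489 0.0038 0.2358] 95.79 [-0.6  0.4 -4.9] 0.0353 61.2
```

Request:
send_rows([
  {"grip":0,"dx":0,"dy":0,"dz":0.0008,"twist":0},
  {"grip":0,"dx":0,"dy":0,"dz":0,"twist":0},
  {"grip":0,"dx":0,"dy":0,"dz":0,"twist":0},
])

```text
t: 22.62
tcp_pos: [0.5489, 0.0037, 0.2355]
tcp_rot: [0.671, 0.742, 0.0, 0.0]
ft_force: [-1.6, -0.4, 0.9]
gripper_width: 0.0354
grip_force: 61.6
```

Request:
send_rows([
  {"grip":0.45,"dx":0,"dy":0,"dz":0,"twist":0},
  {"grip":0.7,"dx":0,"dy":0,"dz":0,"twist":0},
  {"grip":1,"dx":0,"dy":0,"dz":0,"twist":0},
  {"grip":1,"dx":0,"dy":0,"dz":-0.02,"twist":0},
  {"grip":1,"dx":0,"dy":0,"dz":-0.035,"twist":0},
])

```text
t: 23.03
tcp_pos: [0.5475, 0.0039, 0.2871]
tcp_rot: [0.671, 0.742, -0.002, -0.003]
ft_force: [-0.0, 0.2, -0.3]
gripper_width: 0.0837
grip_force: 0.0
```

Request:
send_rows([
  {"grip":1,"dx":0,"dy":0,"dz":-0.035,"twist":0},
  {"grip":1,"dx":0.02,"dy":-0.006,"dz":-0.01,"twist":0},
  {"grip":1,"dx":0.035,"dy":-0.011,"dz":0,"twist":0},
  {"grip":1,"dx":0.036,"dy":-0.011,"dz":0,"twist":0},
  {"grip":1,"dx":0.036,"dy":-0.011,"dz":0,"twist":0},
])

```text
t: 23.45
tcp_pos: [0.4969, 0.127, 0.3356]
tcp_rot: [0.671, 0.741, 0.001, 0.001]
ft_force: [0.1, 0.0, -0.5]
gripper_width: 0.0854
grip_force: 0.0
```

Request:
send_rows([
  {"grip":1,"dx":0.036,"dy":-0.011,"dz":0,"twist":0},
  {"grip":1,"dx":0.036,"dy":-0.011,"dz":0,"twist":0},
  {"grip":1,"dx":0.036,"dy":-0.011,"dz":0,"twist":0},
  {"grip":1,"dx":0.036,"dy":-0.011,"dz":0,"twist":0},
  {"grip":1,"dx":0.03,"dy":-0.009,"dz":0,"twist":0},
])

```text
t: 23.87
tcp_pos: [0.4258, 0.2961, 0.3353]
tcp_rot: [0.67, 0.742, 0.001, -0.0]
ft_force: [0.5, 0.9, -0.5]
gripper_width: 0.0851
grip_force: 0.0
```

Request:
send_rows([
  {"grip":1,"dx":0.017,"dy":-0.005,"dz":0,"twist":0},
  {"grip":1,"dx":0,"dy":0,"dz":0,"twist":0},
  {"grip":1,"dx":0,"dy":0,"dz":0,"twist":0},
])

```text
t: 24.12
tcp_pos: [0.42, 0.3111, 0.335]
tcp_rot: [0.67, 0.743, 0.0, 0.0]
ft_force: [0.5, -0.6, -1.0]
gripper_width: 0.0854
grip_force: 0.0
```

```bash
python3 -c "
from h import *
say()
plan([.4199,.3103,.2228],np.radians(95.8),1,1)
c=cap('top');s=cap('side')
cv2.imwrite('pics/z11.png',np.hstack([cv2.resize(c['frame'][190:265,230:360],None,fx=5,fy=5,interpolation=cv2.INTER_CUBIC)[:,175:575],cv2.resize(s['frame'][205:300,280:380],None,fx=4,fy=375/95,interpolation=cv2.INTER_CUBIC)]))"
```

```text
24.12 [0.42   0.3111 0.335 ] 95.93 [ 0.5 -0.6 -1. ] 0.0854 0.0
grip 1 dx dy dz twist
[-0.001, -0.0, 0.112, 0.002]
```

View pics/z11.png

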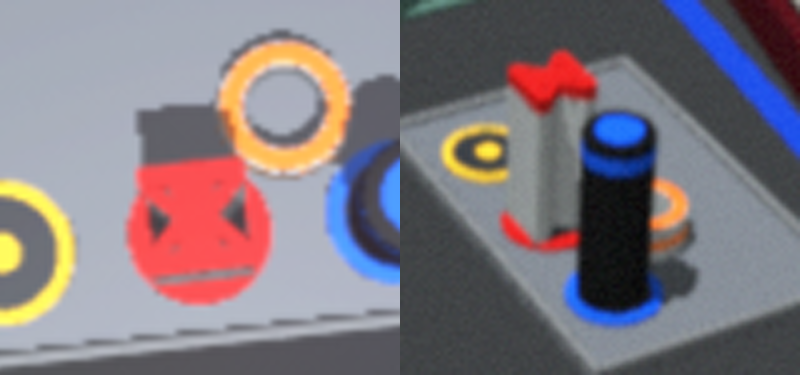

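The V-block stands upright in the middle of the red pad: in the top half, top at (195,215) over pad centre (199,232), matching the height parallax. Now the jack.

Request:
send_rows([
  {"grip":1,"dx":-0.001,"dy":0,"dz":0.015,"twist":0},
  {"grip":1,"dx":0,"dy":0,"dz":0.03,"twist":0},
  {"grip":1,"dx":0,"dy":0,"dz":0.033,"twist":0},
  {"grip":1,"dx":0,"dy":0,"dz":0.024,"twist":0},
  {"grip":1,"dx":0,"dy":0,"dz":0.01,"twist":0},
])

```text
t: 24.63
tcp_pos: [0.4199, 0.3074, 0.2199]
tcp_rot: [0.671, 0.741, -0.003, -0.001]
ft_force: [-1.2, -0.4, -0.2]
gripper_width: 0.0853
grip_force: 0.0
```

Request:
send_rows([
  {"grip":1,"dx":0,"dy":0,"dz":0,"twist":0},
  {"grip":0.7,"dx":0,"dy":0,"dz":0,"twist":0},
  {"grip":0.6,"dx":0,"dy":0,"dz":0,"twist":0},
  {"grip":0.5,"dx":0,"dy":0,"dz":0,"twist":0},
])

```text
t: 24.97
tcp_pos: [0.4213, 0.3096, 0.2245]
tcp_rot: [0.671, 0.742, 0.002, 0.001]
ft_force: [-0.9, 0.2, 0.4]
gripper_width: 0.0517
grip_force: 0.0
```

Request:
send_rows([
  {"grip":0.4,"dx":0.0005,"dy":-0.001,"dz":0.0015,"twist":0},
  {"grip":0.35,"dx":0,"dy":0,"dz":0,"twist":0},
  {"grip":0,"dx":0,"dy":0,"dz":0,"twist":0},
  {"grip":0,"dx":0,"dy":0,"dz":0,"twist":0},
  {"grip":0,"dx":0,"dy":0,"dz":0,"twist":0},
])

```text
t: 25.38
tcp_pos: [0.4198, 0.3101, 0.2226]
tcp_rot: [0.67, 0.742, 0.001, 0.001]
ft_force: [0.1, -0.5, 6.9]
gripper_width: 0.031
grip_force: 58.8
```

Request:
send_rows([
  {"grip":0,"dx":0,"dy":0,"dz":0,"twist":0},
  {"grip":0,"dx":0,"dy":0,"dz":0,"twist":0},
])

```text
t: 25.55
tcp_pos: [0.4198, 0.3101, 0.2225]
tcp_rot: [0.67, 0.742, 0.001, 0.0]
ft_force: [0.4, -1.0, 5.7]
gripper_width: 0.0308
grip_force: 58.8
```

Request:
send_rows([
  {"grip":0,"dx":0,"dy":0,"dz":-0.01,"twist":0},
  {"grip":0,"dx":0,"dy":0,"dz":-0.025,"twist":0},
  {"grip":0,"dx":0,"dy":0,"dz":-0.02,"twist":0},
  {"grip":0,"dx":-0.01,"dy":0.004,"dz":-0.005,"twist":0},
  {"grip":0,"dx":-0.024,"dy":0.01,"dz":0,"twist":0},
])

```text
t: 25.97
tcp_pos: [0.4361, 0.2786, 0.2828]
tcp_rot: [0.669, 0.743, 0.002, -0.0]
ft_force: [1.1, 0.1, -5.4]
gripper_width: 0.0306
grip_force: 60.5
```

Request:
send_rows([
  {"grip":0,"dx":-0.03,"dy":0.012,"dz":0,"twist":0},
  {"grip":0,"dx":-0.035,"dy":0.014,"dz":0,"twist":0},
  {"grip":0,"dx":-0.035,"dy":0.014,"dz":0,"twist":0},
  {"grip":0,"dx":-0.035,"dy":0.014,"dz":0,"twist":0},
  {"grip":0,"dx":-0.034,"dy":0.013,"dz":0,"twist":0},
])

```text
t: 26.38
tcp_pos: [0.5203, 0.1136, 0.2804]
tcp_rot: [0.67, 0.742, -0.001, -0.001]
ft_force: [0.9, 0.6, -4.5]
gripper_width: 0.0311
grip_force: 60.5
```

Request:
send_rows([
  {"grip":0,"dx":-0.026,"dy":0.01,"dz":0,"twist":0},
  {"grip":0,"dx":-0.013,"dy":0.005,"dz":0.01,"twist":0},
  {"grip":0,"dx":0,"dy":0,"dz":0.02,"twist":0},
  {"grip":0,"dx":0,"dy":0,"dz":0.013,"twist":0},
  {"grip":0,"dx":0,"dy":0,"dz":0.003,"twist":0},
])

```text
t: 26.8
tcp_pos: [0.5372, 0.078, 0.2318]
tcp_rot: [0.671, 0.742, -0.003, -0.003]
ft_force: [-1.8, 0.1, -5.1]
gripper_width: 0.0306
grip_force: 60.4
```

Request:
send_rows([
  {"grip":0,"dx":0,"dy":0,"dz":0,"twist":0},
  {"grip":0,"dx":0,"dy":0,"dz":0,"twist":0},
  {"grip":0,"dx":0,"dy":0,"dz":0,"twist":0},
])

```text
t: 27.05
tcp_pos: [0.5394, 0.079, 0.236]
tcp_rot: [0.67, 0.742, 0.0, 0.001]
ft_force: [0.4, 0.3, -5.3]
gripper_width: 0.0311
grip_force: 60.4
```

```bash
python3 -c "
from h import *
say()
plan([.5407,.0774,.2305],np.radians(95.8),1,1)"
```

```text
27.05 [0.5394 0.079  0.236 ] 95.83 [ 0.4  0.3 -5.3] 0.0311 60.4
grip 1 dx dy dz twist
[-0.002, 0.001, 0.005, 0.0]
```

Request:
send_rows([
  {"grip":0,"dx":-0.0017,"dy":0.0012,"dz":0.003,"twist":0},
  {"grip":0,"dx":0,"dy":0,"dz":0.002,"twist":0},
  {"grip":0,"dx":0,"dy":0,"dz":0,"twist":0},
  {"grip":0,"dx":0,"dy":0,"dz":0,"twist":0},
])

```text
t: 27.38
tcp_pos: [0.5405, 0.0772, 0.2305]
tcp_rot: [0.67, 0.742, 0.0, 0.0]
ft_force: [0.4, -0.3, -4.4]
gripper_width: 0.0306
grip_force: 60.4
```

Request:
send_rows([
  {"grip":0,"dx":0,"dy":0,"dz":0.001,"twist":0},
  {"grip":0,"dx":0,"dy":0,"dz":0,"twist":0},
  {"grip":0,"dx":0,"dy":0,"dz":0,"twist":0},
])

```text
t: 27.63
tcp_pos: [0.5407, 0.0772, 0.2296]
tcp_rot: [0.67, 0.742, 0.0, 0.0]
ft_force: [0.1, 0.1, -3.4]
gripper_width: 0.0306
grip_force: 60.8
```

```bash
python3 -c "
from h import *
say()"
```

```text
27.63 [0.5407 0.0772 0.2296] 95.79 [ 0.1  0.1 -3.4] 0.0306 60.8
```

Contact begins. Releasing, rising and backing off toward the mat.

Request:
send_rows([
  {"grip":0,"dx":0,"dy":0,"dz":0.0005,"twist":0},
  {"grip":0,"dx":0,"dy":0,"dz":0,"twist":0},
  {"grip":0.4,"dx":0,"dy":0,"dz":0,"twist":0},
  {"grip":0.7,"dx":0,"dy":0,"dz":0,"twist":0},
  {"grip":1,"dx":0,"dy":0,"dz":0,"twist":0},
])

```text
t: 28.05
tcp_pos: [0.5409, 0.0771, 0.2292]
tcp_rot: [0.671, 0.742, 0.0, 0.0]
ft_force: [0.2, -0.9, -0.6]
gripper_width: 0.0573
grip_force: 0.0
```

Request:
send_rows([
  {"grip":1,"dx":0,"dy":0,"dz":-0.02,"twist":0},
  {"grip":1,"dx":0,"dy":0,"dz":-0.035,"twist":0},
  {"grip":1,"dx":0,"dy":0,"dz":-0.035,"twist":0},
  {"grip":1,"dx":0.02,"dy":-0.01,"dz":-0.02,"twist":0},
  {"grip":1,"dx":0.035,"dy":-0.015,"dz":0,"twist":0},
])

```text
t: 28.47
tcp_pos: [0.5134, 0.128, 0.3442]
tcp_rot: [0.672, 0.741, 0.004, 0.005]
ft_force: [0.7, 0.6, 0.5]
gripper_width: 0.0853
grip_force: 0.0
```

Request:
send_rows([
  {"grip":1,"dx":0.035,"dy":-0.015,"dz":0,"twist":0},
  {"grip":1,"dx":0.035,"dy":-0.015,"dz":0,"twist":0},
  {"grip":1,"dx":0.035,"dy":-0.015,"dz":0,"twist":0},
  {"grip":1,"dx":0.035,"dy":-0.015,"dz":0,"twist":0},
  {"grip":1,"dx":0.02,"dy":-0.01,"dz":0,"twist":0},
])

```text
t: 28.88
tcp_pos: [0.4226, 0.284, 0.3391]
tcp_rot: [0.67, 0.742, 0.001, -0.001]
ft_force: [-0.0, -0.1, 0.3]
gripper_width: 0.0854
grip_force: 0.0
```

Request:
send_rows([
  {"grip":1,"dx":0,"dy":0,"dz":0,"twist":0},
  {"grip":1,"dx":0,"dy":0,"dz":0,"twist":0},
])

```text
t: 29.05
tcp_pos: [0.4238, 0.2823, 0.339]
tcp_rot: [0.669, 0.743, 0.0, 0.0]
ft_force: [-0.1, -0.9, 0.6]
gripper_width: 0.0854
grip_force: 0.0
```

```bash
python3 spot.py z12 | grep -v '^\['; python3 -c "
from h import *
say()
c=cap('top');s=cap('side')
cv2.imwrite('pics/z13.png',np.hstack([cv2.resize(c['frame'][190:265,240:360],None,fx=4,fy=4,interpolation=cv2.INTER_CUBIC),cv2.resize(s['frame'][195:295,280:380],None,fx=3,fy=3,interpolation=cv2.INTER_CUBIC)]))"
```

```text
29.05 [0.4238 0.2823 0.339 ] 95.95 [-0.1 -0.9  0.6] 0.0854 0.0
top square 4 [ 0.4781 -0.3399] [[470, 249], [517, 251], [515, 299], [469, 297]]
ring [ 0.4789 -0.3399  0.074 ] ((498.0342102050781, 273.90142822265625), (24.296884536743164, 25.216405868530273), 168.8171844482422)
side square 4 [ 0.4765 -0.3386] [[367, 336], [387, 370], [341, 383], [323, 347]]
ring [ 0.4761 -0.3381  0.074 ] ((354.9633483886719, 348.9298400878906), (17.995624542236328, 25.216318130493164), 101.56053161621094)
29.15 [0.4248 0.2811 0.3389] 95.79 [ 0.2 -0.1 -0.8] 0.0854 0.0
```

View pics/z13.png

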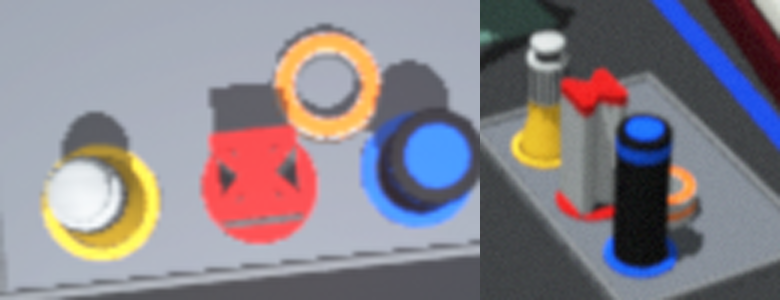

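Everything is upright. In the top half the jack is on yellow at (100,200), the V-block on red at (258,185) and the cylinder on blue. The orange ring is unmoved at (327,82), and the green ring is still centred in its square. The robot is clear of everything, so I'm handing in.

```bash
python3 -c "
from h import *
print(env.sign_off())"
```

```text
the job is handed in; nothing more can be done
None
```

The job is handed in: the green ring lies within about 1 mm of the middle of the blue square, the V-block and then the jack stand upright back on their own pads, the cylinder and orange ring were not moved, and nothing fell or tipped (about 29 of the 112 s used).

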